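# Dress a row of jars to the line under a glass shelf

### The arm

A 6-joint arm with a two-finger parallel gripper is mounted at the origin on a cart in front of the work surface, level with it; the furniture and walls round the work are solid. World frame = base frame: x ahead of the robot, y to its left, z up, the work surface at z = 0. Lengths are in m, angles in rad, forces in N, time in s.
With the tool pointing down it reaches from about 0.35 to 0.775 m from the base axis. Payload 7.3 kg.
Tool frame: the origin (TCP) lies on the centre line of the jaws, within the pads' length; the fingertips stand arm.finger_overhang ahead of it and the grasp point (between the pads) lies 8 mm behind it (arm.finger_overhang is the distance from the TCP to the fingertips, in m); z points along the fingers, y is the direction in which the jaws open and shut (so a half turn about z gives the same grasp; the last joint's range is limited). The gripper opens to 92 mm and grips with 3 to 60 N. Pads are 19 mm wide; open, the fingers measure 130 mm over their backs; the gripper's body (75 mm by 190 mm) begins 47 mm behind the grasp point.
Start: joints at [1.046, 0.342, 1.524, -0, 1.275, -0.146], TCP at [0.194, 0.488, 0.238] pointing down, gripper open.
Joint ranges: [-2.53, 2.53], [-0.77, 2.02], [0.04, 2.7], [-1, 4.14], [0.28, 2.66], [-3.11, 3.11]. Speed limits (rad/s): [2.57, 2.57, 3.14, 3.14, 3.14, 3.14].

### API

Orientations are given as a unit quaternion [w, x, y, z].
In Python, from cell import get_obs, eyes, order, spotter, arm gives the robot as it stands. The module is installed in compiled form; this text tells all that it offers.
- The arm moves only by the tool move_arm, never from a script. Its argument "deltas" is a list of rows, each an object with "delta_pos": the shift along the tool's x, y, z in cm, a list of three; "turn": the turn, a rotation vector about the tool's x, y, z in degrees, a list of three. A call has 1 to 10 rows; each row shifts and turns the commanded pose from where the row before left it, along the tool's axes as they then stand; what a row does not reach is not made up. A row lasts 1/8 s, in which the tool goes at most 62.5 mm and 10.7 degrees, less where a joint would pass 70% of its speed; a pose out of reach is approached as far as the arm can. A call is refused whole if a number of a shift passes 6.25 or a number of a turn 10.7, either way. A call with a gripper value outside its range is refused whole. "gripper" is the opening in per cent of the stroke, from 0 (shut) to 100 (fully open), set as the call begins (left out, the last holds). The fingers move at their own pace and stop on an object; "grip_force" is the grip in N (left out, the last holds). Time passes only in rows, so rows that do not move let the fingers close. It gives the time, the measured TCP pose, the force and the opening at its end, in the units of the state.
- get_obs(): the state, without advancing time (a new reading comes with each control period).
- eyes.camera(name): name is "side" or "top"; returns a dict with "pixels" (384x512x3 uint8, red, green, blue), "fx", "fy", "cx", "cy" (pixels), "k1" (the pictures are not rectified: a ray, as slopes to the right and down, at radius r is drawn at 1 + k1 r^2 times it, then the intrinsics apply), "position" and "attitude" of the camera in the world. Camera axes: x right, y up, looking along -z (the intrinsics and any distortion apply to the point x, -y, -z); pixel columns grow to the right and rows downward; lengths in m; the calibration is good to about 2 mm. A picture is of the moment at which its call begins. There is no depth.
- order.finish_job(): hands the job in, once; it reports no verdict.
Trained networks look in the newest picture that a camera, given by its name, has taken for a name from the list of things; names that differ only in an ending like _2 or _b are one class to them, and where a whole thing is asked for, a point or a joint stands for the part that bears it (a point fixed in the world has none). Each returns a list of dicts, best first, with "p" (0 to 1); they miss things now and then, are a little off and sometimes report something else, mostly with a low value. They report only what shows in the picture. A call takes as long as a camera call. They do not tell look-alikes from the thing itself.
- spotter.silhouettes(camera, name): "mask" (384x512 bool, what is visible of it) and "position" ([column, row] in pixels, amid what is visible of it).
- spotter.pinpoint(camera, name): "position" ([column, row] in pixels: a listed point, or the origin of a listed thing).
The state is a dict: "t": time; "q": joint angles; "joint_velocities": joint speeds; "tau": joint torques, N m; "eef_pos": TCP position; "ee_rot": TCP orientation; "ft_force": force on the tool from outside, world axes, zero at the start; "moment": the same for the moment, N m; "width": opening from 0.0 (shut) to 1.0 (fully open).
Only numpy, scipy, OpenCV 4.12 (cv2) and the standard library are available. Lean on these libraries where they do the work, as an engineer would, in place of code of your own. Each camera call takes 0.05 s, during which the arm holds its last target.

### The job

The four jars under the glass shelf stand out of line. Pick up the straightedge by its grip, reach in under the shelf with it and push the row back with its blade until the front of every jar stands on the metal strip's far edge, all four in one straight line and upright. Then draw the straightedge out and put it back on the counter where it lay, leaving everything else as it was; touch the jars with the straightedge only and do not knock the shelf.

Things in the scene. Friction and masses are not known exactly. Their poses are not given: they have to be found in the camera images.
- riser: Fixed glass bridge shelf on the counter at the robot's left, turned 0.45 to 0.65 rad to the left. Under it a flush metal strip (10 x 316 mm, no obstacle) lies on the counter parallel to its front. Origin: on the counter, middle of the strip's far edge, which is the line x = 0. x points in under the shelf, y along the strip to the left, z up. Four 12 mm steel posts at x = -55 and +70, y = -170 and +170 mm
- shelf_edge (a point): middle of the lower front edge of the shelf's glass plate, 225 mm above the counter, at x = -70 mm in the shelf's frame; the plate is 8 mm thick, 370 mm wide and reaches from there to x = +85 mm. On the way from the straightedge a fixed raised tray of chocolates (about 155 mm high) has its nearest corner about 0.55 m ahead of and 0.21 m left of the robot base
- straightedge: Loose aluminium straightedge, 0.28 kg: blade 30 mm deep (x), 264 mm long (y), 20 mm high, flat on the counter. Origin: centre of its underside; z up; x points to the working face, at x = +15 mm. From its middle (x -1, z 14 mm) a wooden grip rises 80 mm, leaning 30 degrees from vertical toward -x: a bar 24 mm thick, 30 mm wide along y
- grip (a point): point on the axis of the straightedge's wooden grip where to hold it: x = -28.5, y = 0, z = 62 mm in the straightedge's frame; the grip's end is 25 mm farther up its axis, the blade's top 42 mm lower. Best held across its 30 mm width
- jar_0: Glass jar of cacao nibs with a cork lid (lid fixed), the rightmost of the four in the row under the shelf, 65 mm in diameter, 110 mm high, about 0.22 kg, loose, slides on the counter. Origin: centre of its underside; z up
- jar_1: Glass jar of cacao nibs with a cork lid (lid fixed), the second from the right of the four in the row under the shelf, 65 mm in diameter, 110 mm high, about 0.22 kg, loose, slides on the counter. Origin: centre of its underside; z up
- jar_2: Glass jar of cacao nibs with a cork lid (lid fixed), the second from the left of the four in the row under the shelf, 65 mm in diameter, 110 mm high, about 0.22 kg, loose, slides on the counter. Origin: centre of its underside; z up
- jar_3: Glass jar of cacao nibs with a cork lid (lid fixed), the leftmost of the four in the row under the shelf, 65 mm in diameter, 110 mm high, about 0.22 kg, loose, slides on the counter. Origin: centre of its underside; z up
- card_stand: bystander standing on top of the glass shelf: small wooden block with an upright card, 85 mm wide, 57 mm high. Origin: centre of underside
- bowl_small: bystander on the counter at the back, between the raised tray and the glass case: small oval bowl of cacao beans, 63 x 85 x 43 mm. Origin: centre of underside
- tongs: bystander at the front edge of the counter, before the raised tray: steel serving tongs lying flat, 32 x 170 x 18 mm. Origin: centre of underside, long axis y
- scoop: bystander at the front edge, on the near side of the straightedge: steel scoop with wooden handle, 42 x 138 x 21 mm. Origin: centre of underside, long axis y
- brush: bystander at the right: wooden crumb brush, 26 x 131 x 30 mm. Origin: centre of underside, long axis y
Things that resemble listed ones, but are neither listed nor needed, are in the scene too. Leave any blue or orange look-alike of the jar_1 alone.

How it is judged:
On the way, in this order (a step that is already met when the one before it is completed fails the run):
1. the straightedge bears on a jar ((contact force between straightedge and jar_0 above 0.1 N or contact force between straightedge and jar_1 above 0.1 N or contact force between straightedge and jar_2 above 0.1 N or contact force between straightedge and jar_3 above 0.1 N)), for 0.02 s.
2. all four jars have been pushed to the strip (x of jar_0 in the frame of riser between 0.0245 and 0.0405 m and x of jar_1 in the frame of riser between 0.0245 and 0.0405 m and x of jar_2 in the frame of riser between 0.0245 and 0.0405 m and x of jar_3 in the frame of riser between 0.0245 and 0.0405 m and y of jar_0 in the frame of riser between -0.158 and 0.158 m and y of jar_1 in the frame of riser between -0.158 and 0.158 m and y of jar_2 in the frame of riser between -0.158 and 0.158 m and y of jar_3 in the frame of riser between -0.158 and 0.158 m), for 0.2 s.
At the end, for the whole second after the job is handed in: Each jar's front is within 8 mm of the far edge of the metal strip (its centre 24.5 to 40.5 mm beyond that edge), within the strip's length, upright on the counter and at rest; the straightedge lies flat, at rest, within 80 mm of where it lay at the start (all of step 2 and angle between each of jar_0, jar_1, jar_2, jar_3's own z axis and vertical below 0.15 rad and linear speed of each of jar_0, jar_1, jar_2, jar_3, straightedge below 0.02 m/s and height (world z) of each of jar_0, jar_1, jar_2, jar_3 below 0.005 m and distance of straightedge from where it was at the start of the episode below 0.08 m and angle between straightedge's own z axis and vertical below 0.1 rad); the robot touches nothing.
It fails at once if the gripper or arm touches a jar (contact force between any of the fingers, the arm and jar_0 above 0.5 N or contact force between any of the fingers, the arm and jar_1 above 0.5 N or contact force between any of the fingers, the arm and jar_2 above 0.5 N or contact force between any of the fingers, the arm and jar_3 above 0.5 N).
It fails at once if a jar is tipped (angle between any of jar_0, jar_1, jar_2, jar_3's own z axis and vertical above 0.4 rad).
It fails at once if the shelf is knocked (over 10 N) (contact force between any of the fingers, the arm, straightedge and riser above 10 N).
It fails at once if a bystander is moved more than 25 mm (distance of any of card_stand, bowl_small, tongs, scoop, brush from where it was at the start of the episode above 0.025 m).
It also fails if it takes over 58 s, if anything falls off the work surface, if the arm or the gripper's body presses on something with over 40 N, if the wrist force passes 120 N, or if a joint passes its speed limit or range.

## Working session

There is one attempt and no reset: what is moved stays moved. The work goes in short steps, Python scripts to look and compute and a tool call to move; the robot and the scene stay as the last step left them, time stands still between calls to the robot, and variables do not carry over. Pictures are saved under pics/ and viewed, and the job is handed in when it is done.

Besides the shell and the picture viewer there is one more tool, called after "Request:" as name(argument=value, ...), one argument or row to a line, values as JSON. move_arm: Moves the arm, as the interface text tells. Its arguments: {"type":"object","properties":{"deltas":{"type":"array","items":{"type":"object","properties":{"delta_pos":{"type":"array","items":{"type":"number"}},"turn":{"type":"array","items":{"type":"number"}}}}},"gripper":{"type":"number"},"grip_force":{"type":"number"}},"required":["deltas"]}

```bash
mkdir -p pics; python3 - <<'E'
from cell import get_obs, eyes, order, spotter, arm
import cv2
o=get_obs(); print(o); print([a for a in dir(arm) if a[0]!='_'], arm.finger_overhang)
for n in ("side","top"):
    c=eyes.camera(n); print({k:v for k,v in c.items() if k!="pixels"})
    cv2.imwrite(f"pics/{n}0.png",c["pixels"][:,:,::-1])
E
```

```text
{'t': 0.0, 'q': array([ 1.04599570e+00,  3.42729402e-01,  1.52503326e+00,  9.77231038e-06,
        1.27540372e+00, -1.46007292e-01]), 'joint_velocities': array([ 0.00203221, -0.00044419, -0.00139684,  0.00051771,  0.0003171 ,
        0.0005405 ]), 'tau': array([ 4.57849237e-04, -4.31253970e+01, -2.44219798e+01,  7.17438734e-02,
        5.61410410e-02, -1.37557727e-04]), 'eef_pos': array([0.19392281, 0.48744224, 0.23703582]), 'ee_rot': array([-2.63410551e-04,  1.88267730e-01,  9.82117428e-01, -7.41481849e-04]), 'ft_force': array([-0.22841303, -0.33697259,  0.52410314]), 'moment': array([ 0.00354234, -0.00498403,  0.04846706]), 'width': 0.9949011744858091}
['MotionError', 'finger_overhang'] 0.011
{'fx': 382.2392546141068, 'fy': 382.2392546141068, 'cx': 251.1999525061221, 'cy': 188.93135946862583, 'k1': -0.07894877897452726, 'position': array([-0.03326129, -1.03372122,  1.07722269]), 'attitude': array([ 0.8702199 ,  0.44009348, -0.10568286, -0.19459235])}
{'fx': 444.95419673559303, 'fy': 444.95419673559303, 'cx': 256.8905590762058, 'cy': 185.00254032858226, 'k1': 0.016045359472159557, 'position': array([-0.06943806,  0.11160315,  2.00368912]), 'attitude': array([-0.68512052, -0.10956227,  0.11099564,  0.71153773])}
```

View pics/side0.png

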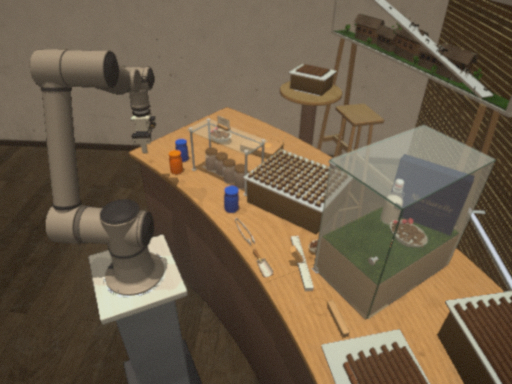

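View pics/top0.png

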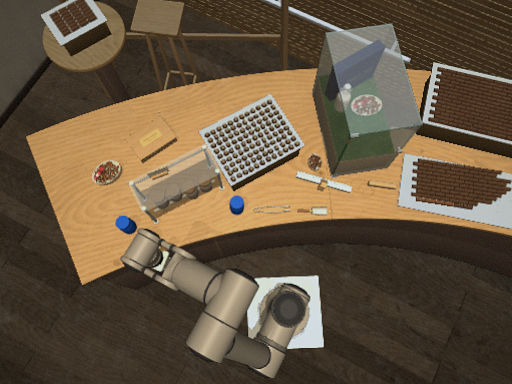

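```bash
cat > h.py <<'E'
import numpy as np, cv2
from scipy.spatial.transform import Rotation as R
def Rc(c):
    w,x,y,z=c["attitude"]; return R.from_quat([x,y,z,w]).as_matrix()
def K(c): return np.array([[c["fx"],0,c["cx"]],[0,c["fy"],c["cy"]],[0,0,1]]), np.array([c["k1"],0,0,0,0.])
def ray(c,uv):
    k,d=K(c); p=cv2.undistortPoints(np.array([[uv]],float),k,d)[0,0]
    v=Rc(c)@np.array([p[0],-p[1],-1]); return c["position"],v/np.linalg.norm(v)
def proj(c,P):
    P=np.atleast_2d(P); q=(P-c["position"])@Rc(c); q=q*[1,-1,-1]
    k,d=K(c); return cv2.projectPoints(q,np.zeros(3),np.zeros(3),k,d)[0][:,0]
def onz(c,uv,z):
    o,v=ray(c,uv); return o+v*(z-o[2])/v[2]
def tri(c1,u1,c2,u2):
    o1,a=ray(c1,u1);o2,b=ray(c2,u2)
    s=np.linalg.lstsq(np.c_[a,-b],o2-o1,rcond=None)[0]
    p,q=o1+a*s[0],o2+b*s[1]; return (p+q)/2,np.linalg.norm(p-q)
E
python3 - <<'E'
from cell import *
from cell import eyes,spotter
from h import *
import pickle
C={n:eyes.camera(n) for n in("side","top")}
pickle.dump(C,open("c0.pkl","wb"))
for n in ["riser","shelf_edge","straightedge","grip","jar_0","jar_1","jar_2","jar_3","card_stand","bowl_small","tongs","scoop","brush"]:
  for k in C:
    print(n,k,[(np.round(d["position"],1).tolist(),round(d["p"],2)) for d in spotter.pinpoint(k,n)[:6]])
for k in C:
  p=C[k]["pixels"]
  if k=="top":
    cv2.imwrite("pics/t1.png",cv2.resize(p[140:230,120:240,::-1],(800,600),interpolation=2)); cv2.imwrite("pics/t2.png",cv2.resize(p[160:220,280:360,::-1],(800,600),interpolation=2))
  else:
    cv2.imwrite("pics/s1.png",cv2.resize(p[110:200,160:280,::-1],(800,600),interpolation=2));cv2.imwrite("pics/s2.png",cv2.resize(p[210:300,230:350,::-1],(800,600),interpolation=2))
E
```

```text
riser side [([242.4, 231.7], 0.31)]
riser top [([185.9, 194.8], 0.81), ([158.9, 205.3], 0.54), ([382.0, 189.0], 0.5)]
shelf_edge side [([215.3, 140.8], 0.69)]
shelf_edge top [([183.1, 191.4], 0.91)]
straightedge side [([299.8, 260.7], 0.82)]
straightedge top [([323.1, 182.2], 0.75)]
grip side [([293.5, 250.7], 0.82)]
grip top [([322.0, 184.4], 0.9)]
jar_0 side [([241.9, 184.8], 0.8), ([232.1, 180.8], 0.8), ([230.9, 209.6], 0.73), ([178.0, 167.7], 0.71), ([222.6, 170.1], 0.69), ([257.6, 264.6], 0.67)]
jar_0 top [([236.7, 205.7], 0.69), ([191.3, 190.2], 0.64), ([206.8, 185.0], 0.63), ([161.9, 205.6], 0.55), ([131.2, 228.4], 0.55), ([172.7, 196.2], 0.41)]
jar_1 side [([241.9, 184.8], 0.8), ([232.1, 180.8], 0.8), ([230.9, 209.6], 0.73), ([178.0, 167.7], 0.71), ([222.6, 170.1], 0.69), ([257.6, 264.6], 0.67)]
jar_1 top [([236.7, 205.7], 0.69), ([191.3, 190.2], 0.64), ([206.8, 185.0], 0.63), ([161.9, 205.6], 0.55), ([131.2, 228.4], 0.55), ([172.7, 196.2], 0.41)]
jar_2 side [([241.9, 184.8], 0.8), ([232.1, 180.8], 0.8), ([230.9, 209.6], 0.73), ([178.0, 167.7], 0.71), ([222.6, 170.1], 0.69), 
[... 255 characters left out ...]
.73), ([178.0, 167.7], 0.71), ([222.6, 170.1], 0.69), ([257.6, 264.6], 0.67)]
jar_3 top [([236.7, 205.7], 0.69), ([191.3, 190.2], 0.64), ([206.8, 185.0], 0.63), ([161.9, 205.6], 0.55), ([131.2, 228.4], 0.55), ([172.7, 196.2], 0.41)]
card_stand side [([225.5, 130.1], 0.43)]
card_stand top [([160.1, 174.5], 0.62)]
bowl_small side [([319.5, 246.3], 0.4), ([220.3, 127.1], 0.39)]
bowl_small top [([313.9, 162.3], 0.5)]
tongs side [([243.1, 230.4], 0.59), ([298.1, 261.2], 0.59)]
tongs top [([272.5, 211.2], 0.49), ([158.1, 175.8], 0.32)]
scoop side [([261.8, 264.8], 0.67)]
scoop top [([322.7, 182.8], 0.63)]
brush side [([335.0, 320.0], 0.87)]
brush top [([380.7, 188.4], 0.74), ([175.6, 195.5], 0.7)]
```

View pics/t1.png

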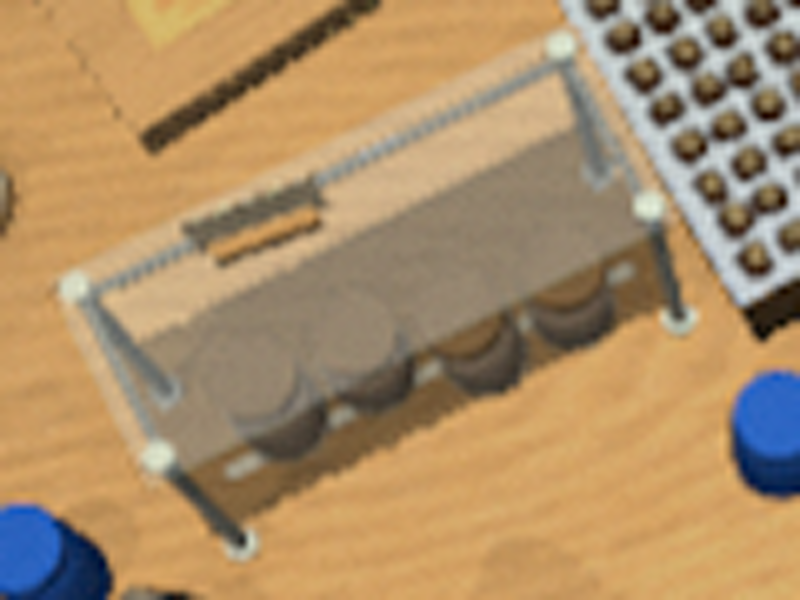

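View pics/s1.png

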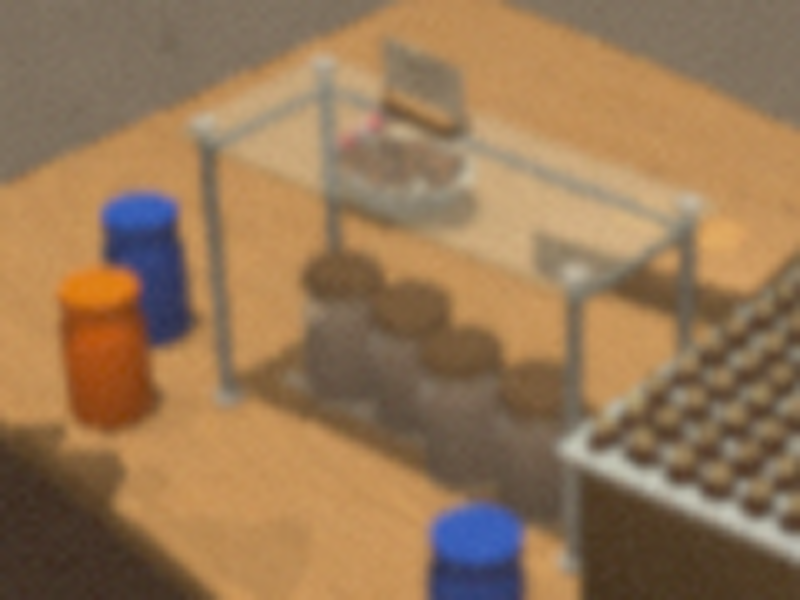

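View pics/t2.png

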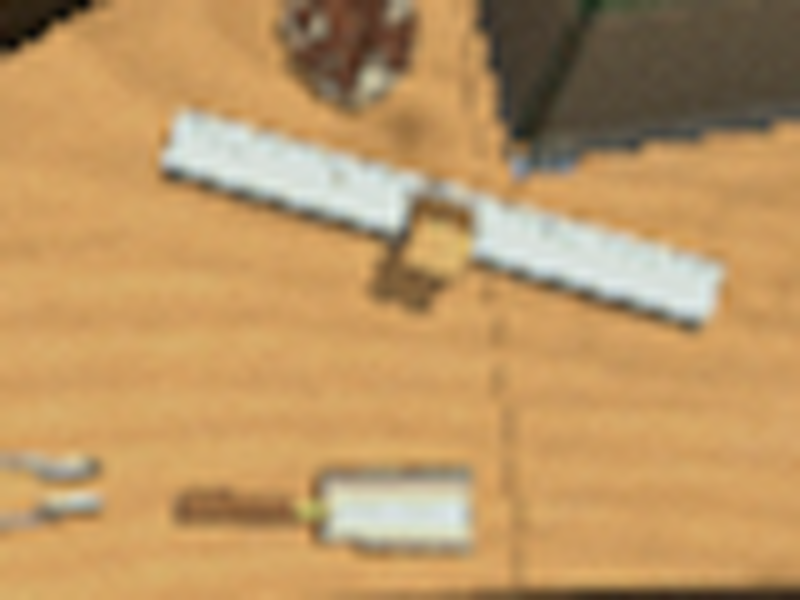

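View pics/s2.png

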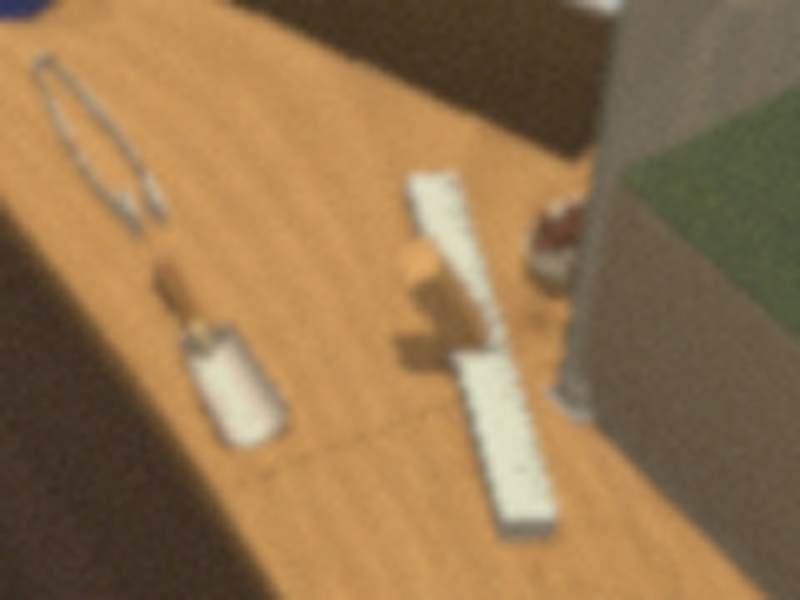

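```bash
cat > m1.py <<'E'
from h import *
import pickle
from scipy.optimize import least_squares
C=pickle.load(open("c0.pkl","rb"));T,S=C["top"],C["side"]
ct=lambda p,s=20/3,o=(120,140):((np.array(p,float)+.5)/s-.5+o)
def fr(p,P): 
    P=np.atleast_2d(P); c,s=np.cos(p[2]),np.sin(p[2]); return np.c_[p[0]+c*P[:,0]-s*P[:,1],p[1]+s*P[:,0]+c*P[:,1],P[:,2]]
FL,FR,BL,BR=(-.055,.17),(-.055,-.17),(.07,.17),(.07,-.17)
obs=[(T,ct((678,318)),FR,0),(T,ct((240,545)),FL,0),(T,ct((598,178)),BR,0),(T,ct((168,393)),BL,0),
 (T,ct((650,205)),FR,1),(T,ct((160,455)),FL,1),(T,ct((562,45)),BR,1),(T,ct((76,286)),BL,1)]
cs=lambda p:ct(p,20/3,(160,110))
obs+=[(S,cs((228,396)),FL,0),(S,cs((570,562)),FR,0),(S,cs((203,128)),FL,1),(S,cs((323,65)),BL,1),(S,cs((690,205)),BR,1),(S,cs((575,272)),FR,1)]
def res(p):
    return np.concatenate([proj(c,fr(p,(*xy,p[3] if top else 0.0)))[0]-uv for c,uv,xy,top in obs])
r=least_squares(res,[.4,.5,.5,.235],loss="soft_l1"); print("riser",r.x,np.round(r.fun.reshape(-1,2),1).tolist())
riser=r.x
t2=lambda p:ct(p,10,(280,160)); s2=lambda p:ct(p,20/3,(230,210))
so=[(T,t2((182,108)),(.015,.132,.02)),(T,t2((722,262)),(.015,-.132,.02)),(T,t2((703,322)),(-.015,-.132,.02)),(T,t2((165,168)),(-.015,.132,.02)),(T,t2((440,242)),(-.041,0,.0833)),
 (S,s2((408,177)),(-.015,.132,.02)),(S,s2((460,174)),(.015,.132,.02)),(S,s2((555,515)),(.015,-.132,.02)),(S,s2((502,522)),(-.015,-.132,.02)),(S,s2((418,260)),(-.041,0,.0833))]
def res2(p): return np.concatenate([proj(c,fr(p,P)+[0,0,p[3]])[0]-uv for c,uv,P in so])
r=least_squares(res2,[.5,-.2,-.2,0],loss="soft_l1"); print("se",r.x,np.round(r.fun.reshape(-1,2),1).tolist())
print("grip",fr(r.x,(-.0285,0,.062)))
print("grip net tri",tri(T,(322,184.4),S,(293.5,250.7)), "edge net",tri(T,(183.1,191.4),S,(215.3,140.8)),"model",fr(riser,(-.07,0,.225)))
def inr(P): 
    d=P[:2]-riser[:2];c,s=np.cos(riser[2]),np.sin(riser[2]);return np.round([c*d[0]+s*d[1],-s*d[0]+c*d[1]],4)
print("cork side",[inr(onz(S,cs(u),.11)).tolist() for u in [(343,268),(410,300),(460,347),(545,382)]])
print("cork top",[inr(onz(T,ct(u),.11)).tolist() for u in [(248,375),(352,330),(470,312),(570,278)]])
print("jar side net",[inr(onz(S,u,0)).tolist() for u in [(241.9,184.8),(232.1,180.8),(222.6,170.1)]])
print("jar top net",[inr(onz(T,u,0)).tolist() for u in [(191.3,190.2),(206.8,185),(161.9,205.6),(172.7,196.2)]])
print("blue",[onz(T,u,0) for u in [(236.7,205.7),(131.2,228.4)]], onz(S,(178,167.7),0),onz(S,(230.9,209.6),0))
E
python3 m1.py
```

```text
riser [0.54695197 0.44000755 0.46376791 0.23358845] [[0.1, 0.1], [0.2, -0.1], [0.1, -0.6], [-0.1, -0.1], [-0.1, 0.3], [-0.3, 0.3], [-0.2, 0.4], [0.1, 0.3], [0.1, 0.1], [0.6, 0.1], [0.2, -0.6], [0.1, -0.1], [-0.1, -0.3], [0.0, 0.5]]
se [ 0.58146614 -0.21921149 -0.34261476 -0.00252865] [[-0.2, -0.2], [0.1, 0.3], [0.4, 0.2], [-0.3, -0.4], [-0.3, 1.0], [0.3, -0.1], [-0.2, -0.1], [0.6, 0.2], [0.1, -0.1], [-0.2, -0.0]]
grip [[ 0.55462257 -0.20963688  0.062     ]]
grip net tri (array([ 0.55107744, -0.20280514,  0.06338652]), np.float64(0.001768147683452717)) edge net (array([0.48768249, 0.40546479, 0.23148966]), np.float64(0.0008875408964118512)) model [[0.48434583 0.40869506 0.225     ]]
cork side [[0.009, 0.102], [0.0058, 0.0324], [-0.0203, -0.0382], [-0.0179, -0.1142]]
cork top [[0.0128, 0.1076], [0.0079, 0.0335], [-0.0187, -0.0413], [-0.0295, -0.1108]]
jar side net [[-0.0082, -0.1096], [-0.0122, -0.0509], [0.0303, 0.0486]]
jar top net [[0.001, -0.0394], [-0.0112, -0.1151], [-0.0007, 0.1139], [0.0165, 0.0502]]
blue [array([0.48149787, 0.19298449, 0.        ]), array([0.39233277, 0.67904503, 0.        ])] [0.35146704 0.61365544 0.        ] [0.46577691 0.18623054 0.        ]
```

```bash
python3 - <<'E'
from cell import *
from cell import eyes,spotter
from h import *
for k in("side","top"):
  c=eyes.camera(k)
  for d in spotter.silhouettes(k,"jar_0"):
    m=d["mask"];ys,xs=np.where(m); print(k,round(d["p"],2),np.round(d["position"],1),xs.min(),xs.max(),ys.min(),ys.max(),m.sum())
E
```

```text
side 0.83 [232.8 167.7] 223 235 159 182 245
side 0.78 [184.6 145.6] 175 188 139 162 234
side 0.73 [220.3 163.1] 216 226 153 175 175
side 0.71 [175.  161.9] 168 182 150 173 299
side 0.66 [239.3 177. ] 234 244 163 188 233
side 0.54 [231.9 198.4] 224 238 185 212 358
side 0.53 [209.4 157.8] 205 216 148 170 225
top 0.83 [127.8 225. ] 115 136 216 234 281
top 0.69 [177.  179.1] 128 223 144 223 2980
top 0.68 [190.6 193.9] 185 198 187 199 136
top 0.65 [236.4 206. ] 229 243 196 214 224
```

```bash
cat > plan.py <<'E'
import sys; from h import *
from cell import get_obs
SE0=np.array([.5815,-.2192,-.3426]); RIS=np.array([.5470,.4400,.4638])
def Rtool(yaw,tau): # straightedge yaw, tilt from vertical
    c,s=np.cos(yaw),np.sin(yaw); x=np.array([c,s,0]); y=np.array([-s,c,0]); z=np.array([0,0,1.])
    tz=np.sin(tau)*x-np.cos(tau)*z; ty=y; tx=np.cross(ty,tz); return R.from_matrix(np.c_[tx,ty,tz])
def cur():
    o=get_obs(); w,x,y,z=o["ee_rot"]; return o["eef_pos"],R.from_quat([x,y,z,w]),o
def rows(p,r,P,Q,n):
    rv=(r.inv()*Q).as_rotvec()/n; out=[];d=(np.array(P)-p)/n
    for i in range(n):
        out.append((np.round(r.inv().apply(d)*100,2).tolist(),np.round(np.degrees(rv),2).tolist())); r=r*R.from_rotvec(rv)
    return out
def show(P,Q,n,p=None,r=None):
    if p is None: p,r,_=cur()
    for a,b in rows(p,r,P,Q,n): print('{"delta_pos":%s,"turn":%s}'%(a,b))
    print("dist",np.linalg.norm(P-p),"ang",np.degrees((r.inv()*Q).magnitude()))
def grasp_tcp(se,tau,z=0,back=.008):  # TCP for straightedge pose (x,y,yaw), underside z
    c,s=np.cos(se[2]),np.sin(se[2]); g=np.array([se[0]-.0285*c,se[1]-.0285*s,.062+z]); Q=Rtool(se[2],tau)
    return g+back*Q.as_matrix()[:,2],Q
def inris(x,y,dyaw=0):
    c,s=np.cos(RIS[2]),np.sin(RIS[2]); return np.array([RIS[0]+c*x-s*y,RIS[1]+s*x+c*y,RIS[2]+dyaw])
E
python3 - <<'E'
from plan import *
tau=np.radians(40)
P,Q=grasp_tcp(SE0,tau); print(P)
p,r,o=cur()
A=np.array([.40,.30,.33]); show(A,r,6)
B=np.array([.46,-.12,.26]); show(B,Q,9,A,r)
E
```

```text
[ 0.55949975 -0.21135328  0.05587164]
{"delta_pos":[-4.35, -1.64, -1.54],"turn":[0.0, 0.0, 0.0]}
{"delta_pos":[-4.35, -1.64, -1.54],"turn":[0.0, 0.0, 0.0]}
{"delta_pos":[-4.35, -1.64, -1.54],"turn":[0.0, 0.0, 0.0]}
{"delta_pos":[-4.35, -1.64, -1.54],"turn":[0.0, 0.0, 0.0]}
{"delta_pos":[-4.35, -1.64, -1.54],"turn":[0.0, 0.0, 0.0]}
{"delta_pos":[-4.35, -1.64, -1.54],"turn":[0.0, 0.0, 0.0]}
dist 0.29354479085929797 ang 0.0
{"delta_pos":[-2.34, -4.09, 0.78],"turn":[-0.08, -4.44, -0.22]}
{"delta_pos":[-2.26, -4.1, 0.95],"turn":[-0.08, -4.44, -0.22]}
{"delta_pos":[-2.17, -4.11, 1.12],"turn":[-0.08, -4.44, -0.22]}
{"delta_pos":[-2.06, -4.12, 1.27],"turn":[-0.08, -4.44, -0.22]}
{"delta_pos":[-1.94, -4.13, 1.42],"turn":[-0.08, -4.44, -0.22]}
{"delta_pos":[-1.8, -4.14, 1.56],"turn":[-0.08, -4.44, -0.22]}
{"delta_pos":[-1.66, -4.15, 1.69],"turn":[-0.08, -4.44, -0.22]}
{"delta_pos":[-1.51, -4.16, 1.81],"turn":[-0.08, -4.44, -0.22]}
{"delta_pos":[-1.35, -4.16, 1.91],"turn":[-0.08, -4.44, -0.22]}
dist 0.43 ang 40.050322839723705
```

Request:
move_arm(
  deltas=[
    {"delta_pos": [-4.35, -1.6, -1.6]},
    {"delta_pos": [-4.35, -1.6, -1.6]},
    {"delta_pos": [-4.35, -1.6, -1.6]},
    {"delta_pos": [-4.35, -1.6, -1.6]},
    {"delta_pos": [-4.35, -1.6, -1.6]},
    {"delta_pos": [-4.35, -1.6, -1.6]},
  ],
  gripper=100,
)

```text
invalid input
```

```bash
python3 - <<'E'
from plan import *
p,r,o=cur(); print(p,o["q"],o["joint_velocities"])
E
```

```text
[0.1941231  0.4878037  0.23773398] [ 1.04601942e+00  3.41999569e-01  1.52411930e+00 -5.73988855e-06
  1.27539398e+00 -1.46031520e-01] [ 0.00019152 -0.00016978  0.00158544  0.00095436 -0.00069755  0.00020462]
```

Request:
move_arm(
  deltas=[
    {"delta_pos": [-2.3, -4.1, 0.8], "turn": [0, -4.5, 0]},
    {"delta_pos": [-2.3, -4.1, 0.9], "turn": [0, -4.5, 0]},
    {"delta_pos": [-2.2, -4.1, 1.1], "turn": [0, -4.5, 0]},
    {"delta_pos": [-2.1, -4.1, 1.3], "turn": [0, -4.5, 0]},
    {"delta_pos": [-1.9, -4.1, 1.4], "turn": [0, -4.5, 0]},
    {"delta_pos": [-1.8, -4.1, 1.6], "turn": [0, -4.5, 0]},
    {"delta_pos": [-1.7, -4.1, 1.7], "turn": [0, -4.5, 0]},
    {"delta_pos": [-1.5, -4.1, 1.8], "turn": [0, -4.5, 0]},
    {"delta_pos": [-1.4, -4.1, 1.9], "turn": [0, -4.0, 0]},
  ],
)

```text
t: 2.82
eef_pos: [0.2442, 0.0668, 0.1854]
ee_rot: [0.327, 0.177, 0.926, -0.063]
ft_force: [3.0, -5.0, 3.7]
width: 0.999
```

```bash
python3 - <<'E'
from plan import *
tau=np.radians(40)
p,r,o=cur(); print(o["t"],p,o["q"],o["joint_velocities"])
P,Q=grasp_tcp(SE0,tau); pre=P-.09*Q.as_matrix()[:,2]
show(pre,Q,4); show(P,Q,4,pre,Q)
E
```

```text
2.825 [0.24418638 0.06684667 0.1853991 ] [ 0.60726469 -0.22967343  2.54460436 -0.9968674   0.67348811  0.17408609] [-1.37107685 -0.99889693  0.5676919  -0.02707924 -0.51605687 -0.86703233]
{"delta_pos":[-5.62, -3.6, 6.49],"turn":[-0.34, -0.28, -0.38]}
{"delta_pos":[-5.57, -3.68, 6.49],"turn":[-0.34, -0.28, -0.38]}
{"delta_pos":[-5.51, -3.75, 6.5],"turn":[-0.34, -0.28, -0.38]}
{"delta_pos":[-5.45, -3.83, 6.5],"turn":[-0.34, -0.28, -0.38]}
dist 0.3723700717339712 ang 2.33579237938664
{"delta_pos":[0.0, -0.0, 2.25],"turn":[0.0, 0.0, 0.0]}
{"delta_pos":[0.0, -0.0, 2.25],"turn":[0.0, 0.0, 0.0]}
{"delta_pos":[0.0, -0.0, 2.25],"turn":[0.0, 0.0, 0.0]}
{"delta_pos":[0.0, -0.0, 2.25],"turn":[0.0, 0.0, 0.0]}
dist 0.08999999999999998 ang 0.0
```

The first call was refused because its rows had no "turn", so the second ran from the start pose. I'll check where the arm is before moving again.

Request:
move_arm(
  deltas=[
    {"delta_pos": [0, 0, 0], "turn": [0, 0, 0]},
    {"delta_pos": [0, 0, 0], "turn": [0, 0, 0]},
  ],
)

```text
t: 3.08
eef_pos: [0.2459, 0.0683, 0.187]
ee_rot: [0.328, 0.178, 0.926, -0.062]
ft_force: [1.4, 0.2, -0.8]
width: 1.002
```

```bash
python3 - <<'E'
from plan import *
from cell import eyes
p,r,o=cur(); print(o["t"],p,o["q"],o["joint_velocities"],o["ft_force"])
for n in("side","top"): cv2.imwrite(f"pics/{n}1.png",eyes.camera(n)["pixels"][:,:,::-1])
E
```

```text
3.075 [0.24590986 0.06828925 0.18695064] [ 0.60938035 -0.22892415  2.53960909 -0.99595602  0.67549086  0.17574625] [ 0.03238286  0.02533055 -0.01643205 -0.0005585   0.00257091 -0.00273868] [ 1.42135587  0.23448547 -0.84675112]
```

View pics/side1.png

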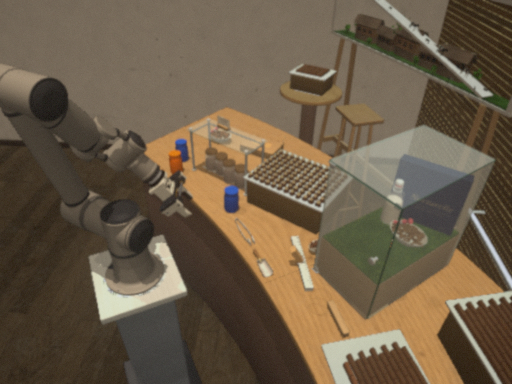

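View pics/top1.png

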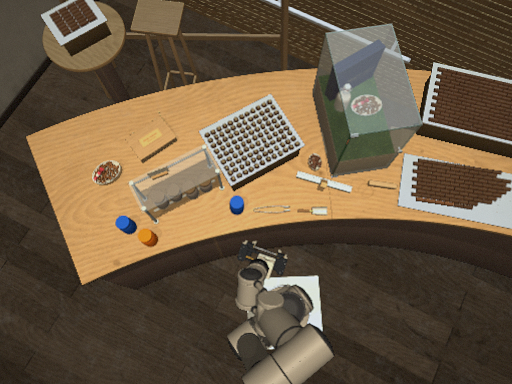

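```bash
python3 - <<'E'
from plan import *
tau=np.radians(40)
p,r,o=cur()
P,Q=grasp_tcp(SE0,tau); pre=P-.09*Q.as_matrix()[:,2]; print(P,pre)
up=pre+[-.05,.02,.12]; print(up);show(up,Q,7)
show(pre,Q,4,up,Q)
E
```

```text
[ 0.55949975 -0.21135328  0.05587164] [ 0.5050109  -0.19191902  0.12481564]
[ 0.4550109  -0.17191902  0.24481564]
{"delta_pos":[-3.67, -2.1, 1.9],"turn":[-0.18, -0.15, -0.22]}
{"delta_pos":[-3.66, -2.12, 1.9],"turn":[-0.18, -0.15, -0.22]}
{"delta_pos":[-3.64, -2.14, 1.9],"turn":[-0.18, -0.15, -0.22]}
{"delta_pos":[-3.63, -2.16, 1.9],"turn":[-0.18, -0.15, -0.22]}
{"delta_pos":[-3.62, -2.18, 1.91],"turn":[-0.18, -0.15, -0.22]}
{"delta_pos":[-3.6, -2.2, 1.91],"turn":[-0.18, -0.15, -0.22]}
{"delta_pos":[-3.59, -2.22, 1.91],"turn":[-0.18, -0.15, -0.22]}
dist 0.3241956095741328 ang 2.2375570683515225
{"delta_pos":[0.9, -0.05, 3.16],"turn":[0.0, 0.0, 0.0]}
{"delta_pos":[0.9, -0.05, 3.16],"turn":[0.0, 0.0, 0.0]}
{"delta_pos":[0.9, -0.05, 3.16],"turn":[0.0, 0.0, 0.0]}
{"delta_pos":[0.9, -0.05, 3.16],"turn":[0.0, 0.0, 0.0]}
dist 0.13152946437965904 ang 0.0
```

Request:
move_arm(
  deltas=[
    {"delta_pos": [-3.7, -2.1, 1.9], "turn": [-0.2, -0.2, -0.2]},
    {"delta_pos": [-3.7, -2.1, 1.9], "turn": [-0.2, -0.2, -0.2]},
    {"delta_pos": [-3.6, -2.2, 1.9], "turn": [-0.2, -0.2, -0.2]},
    {"delta_pos": [-3.6, -2.2, 1.9], "turn": [-0.2, -0.1, -0.2]},
    {"delta_pos": [-3.6, -2.2, 1.9], "turn": [-0.2, -0.1, -0.2]},
    {"delta_pos": [-3.6, -2.2, 1.9], "turn": [-0.2, -0.1, -0.2]},
    {"delta_pos": [-3.6, -2.2, 1.9], "turn": [-0.2, -0.1, -0.3]},
    {"delta_pos": [0, 0, 0], "turn": [0, 0, 0]},
  ],
)

```text
t: 4.18
eef_pos: [0.3605, -0.0571, 0.1998]
ee_rot: [0.298, 0.167, 0.939, -0.049]
ft_force: [-0.9, 0.3, -0.7]
width: 0.999
```

```bash
python3 - <<'E'
from plan import *
tau=np.radians(40)
p,r,o=cur(); print(o["t"],p,o["q"].round(3),o["ft_force"])
P,Q=grasp_tcp(SE0,tau); pre=P-.07*Q.as_matrix()[:,2]
show(pre,Q,5)
E
```

```text
4.175 [ 0.36045368 -0.05705782  0.19975303] [-0.397 -0.185  2.417  0.115  0.299 -1.716] [-0.87171115  0.28658207 -0.71630607]
{"delta_pos":[-2.15, -1.56, 3.71],"turn":[0.02, -0.97, -0.12]}
{"delta_pos":[-2.09, -1.56, 3.75],"turn":[0.02, -0.97, -0.12]}
{"delta_pos":[-2.02, -1.56, 3.78],"turn":[0.02, -0.97, -0.12]}
{"delta_pos":[-1.95, -1.56, 3.82],"turn":[0.02, -0.97, -0.12]}
{"delta_pos":[-1.89, -1.57, 3.85],"turn":[0.02, -0.97, -0.12]}
dist 0.2281705524212664 ang 4.863805005766869
```

```bash
cat > fk.py <<'E'
from h import *
from scipy.optimize import least_squares
D=[([1.046,.342,1.5241,0,1.2754,-.146],[.1941,.4878,.2377],[0,.18827,.98212,0]),
([.60938,-.22892,2.5396,-.99596,.67549,.17575],[.2459,.06829,.18695],[.328,.178,.926,-.062]),
([-.397,-.185,2.417,.115,.299,-1.716],[.36045,-.05706,.19975],[.298,.167,.939,-.049]),
([.60726469,-.22967343,2.54460436,-.9968674,.67348811,.17408609],[.24418638,.06684667,.1853991],[.327,.177,.926,-.063])]
def fk(x,q,s4=1,s6=1,c6=0):
    h,a,L1,L2,e,lat,d=x
    r=R.from_euler('z',q[0]); p=np.array([0,0,h])+r.apply([a,lat,0])
    r=r*R.from_euler('y',q[1]); p=p+r.apply([0,0,L1])
    r=r*R.from_euler('y',q[2]); p=p+r.apply([e,0,L2])
    r=r*R.from_euler('z',s4*q[3])*R.from_euler('y',q[4]); p=p+r.apply([0,0,d])
    return p,r*R.from_euler('z',s6*q[5]+c6)
E
python3 - <<'E'
from fk import *
for s4 in(1,-1):
  f=lambda x:np.concatenate([fk(x,q,s4)[0]-np.array(p) for q,p,_ in D])
  r=least_squares(f,[.2,0,.4,.4,0,.076,.2]); print(s4,r.x.round(4),np.abs(r.fun).max().round(4))
  for s6 in(1,-1):
    print(s6,[ (fk(r.x,q,s4,s6)[1].inv()*R.from_quat([w[1],w[2],w[3],w[0]])).as_rotvec().round(3).tolist() for q,p,w in D])
E
```

```text
1 [2.221e-01 1.000e-04 5.066e-01 3.793e-01 4.610e-02 7.640e-02 3.072e-01] 0.0002
1 [[0.0, 0.0, 1.571], [-0.0, -0.0, 1.571], [0.0, 0.0, 1.572], [0.0, -0.001, 1.571]]
-1 [[0.0, 0.0, 1.279], [-0.0, -0.0, 1.922], [0.0, -0.0, -1.86], [0.0, -0.001, 1.919]]
-1 [ 4.3585  0.707  -1.8189  1.1861  2.4346  0.0689 -0.2775] 0.052
1 [[0.0, 0.0, 1.571], [0.633, -0.907, -0.166], [-0.046, -0.062, 1.791], [0.633, -0.905, -0.169]]
-1 [[0.0, 0.0, 1.279], [0.782, -0.782, 0.149], [-0.053, 0.053, -1.64], [0.78, -0.781, 0.143]]
```

```bash
cat >> fk.py <<'E'
X=np.array([.2221,.0001,.5066,.3793,.0461,.0764,.3072])
LO=np.array([-2.53,-.77,.04,-1,.28,-3.11]);HI=np.array([2.53,2.02,2.7,4.14,2.66,3.11])
def ik(P,Q,seeds):
    best=None
    for s in seeds:
        f=lambda q:np.r_[(fk(X,q,c6=np.pi/2)[0]-P)*5,(fk(X,q,c6=np.pi/2)[1].inv()*Q).as_rotvec()]
        r=least_squares(f,np.clip(s,LO+.01,HI-.01),bounds=(LO,HI))
        if best is None or r.cost<best.cost-1e-8: best=r
    return best.x,best.cost**.5
SEEDS=[[0,0,1.8,0,.8,0],[0,0.3,1.5,1.5,.8,-1.5],[0,0.3,1.5,3,.8,1],[.5,.3,1.5,-.5,.8,0],[0,.3,1.5,3.1,1,-3]]
E
python3 - <<'E'
from fk import *; from plan import *
P0=[("grasp",SE0,0),("lift",SE0,.2),("mid",np.array([.42,.05,0]),.22),("front-high",inris(-.15,0),.2),("front",inris(-.13,0),.004),("push",inris(-.015,-.003),.004)]
for t in (25,30,35,40):
  for n,se,z in P0:
    q,c=ik(*grasp_tcp(se,np.radians(t),z),SEEDS); print(t,n,q.round(2),round(c,4))
E
```

```text
25 grasp [-0.53  0.54  1.92  0.3   0.28 -2.03] 0.0082
25 lift [-0.53  0.25  1.7   0.11  0.77 -1.82] 0.0
25 mid [-0.1  -0.17  2.07  0.06  0.8  -1.7 ] 0.0
25 front-high [ 0.65  0.14  1.83 -0.11  0.74 -1.32] 0.0
25 front [ 0.65  0.48  2.   -0.32  0.28 -1.09] 0.0264
25 push [ 0.6   0.62  1.73 -0.16  0.37 -1.3 ] 0.0
30 grasp [-0.56  0.53  1.93  0.52  0.28 -2.28] 0.0607
30 lift [-0.54  0.22  1.77  0.16  0.65 -1.87] 0.0
30 mid [-0.11 -0.21  2.14  0.09  0.69 -1.73] 0.0
30 front-high [ 0.66  0.11  1.9  -0.17  0.62 -1.26] 0.0
30 front [ 0.7   0.49  2.01 -0.64  0.28 -0.73] 0.0749
30 push [ 0.61  0.61  1.77 -0.29  0.28 -1.16] 0.022
35 grasp [-0.59  0.56  2.13  2.41  0.28  2.09] 0.0588
35 lift [-0.55  0.19  1.85  0.24  0.51 -1.96] 0.0
35 mid [-0.12 -0.24  2.2   0.13  0.58 -1.78] 0.0
35 front-high [ 0.67  0.09  1.97 -0.25  0.49 -1.18] 0.0
35 front [0.68 0.52 2.2  3.69 0.28 1.21] 0.0461
35 push [ 0.64  0.61  1.78 -0.55  0.28 -0.88] 0.0738
40 grasp [-0.56  0.56  2.13  2.6   0.28  1.93] 0.0037
40 lift [-0.56  0.17  1.92  0.38  0.39 -2.1 ] 0.0
40 mid [-0.14 -0.27  2.27  0.2   0.46 -1.85] 0.0
40 front-high [ 0.68  0.08  2.04 -0.4   0.37 -1.02] 0.0
40 front [0.67 0.52 2.22 3.59 0.31 1.3 ] 0.0
40 push [0.63 0.64 1.99 3.64 0.28 1.21] 0.0564
```

```bash
python3 - <<'E'
from fk import *; from plan import *
P0=[("grasp",SE0,0),("lift",SE0,.2),("mid",np.array([.42,.05,0]),.22),("front-high",inris(-.15,0),.2),("front",inris(-.13,0),.004),("push",inris(-.015,-.003),.004)]
S=[[0,0.5,2.1,2.8,.6,0],[.5,0.5,2.1,3.3,.6,-1.5]]
Z=R.from_euler('z',np.pi)
for t in (15,20,45,50,55,60):
  for n,se,z in P0:
    P,Q=grasp_tcp(se,np.radians(t),z)
    for nm,QQ in(("",Q),("flip",Q*Z)):
      q,c=ik(P,QQ,SEEDS if t<30 else S)
      if c<.002: print(t,n,nm,q.round(2),round(c,4))
E
```

```text
15 grasp  [-0.51  0.57  1.78  0.09  0.54 -1.81] 0.0
15 grasp flip [-0.51  0.57  1.78  0.09  0.54  1.33] 0.0
15 lift  [-0.51  0.32  1.54  0.05  1.02 -1.76] 0.0
15 lift flip [-0.51  0.32  1.54  0.05  1.02  1.38] 0.0
15 mid  [-0.08 -0.08  1.95  0.03  1.01 -1.67] 0.0
15 mid flip [-0.08 -0.08  1.95  0.03  1.01  1.48] 0.0
15 front-high  [ 0.63  0.21  1.69 -0.05  0.98 -1.38] 0.0
15 front-high flip [ 0.63  0.21  1.69 -0.05  0.98  1.76] 0.0
15 front  [ 0.62  0.5   1.89 -0.09  0.49 -1.34] 0.0
15 front flip [ 0.62  0.5   1.89 -0.09  0.49  1.8 ] 0.0
15 push  [ 0.59  0.65  1.58 -0.05  0.65 -1.41] 0.0
15 push flip [ 0.59  0.65  1.58 -0.05  0.65  1.73] 0.0
20 grasp  [-0.52  0.55  1.86  0.16  0.4  -1.88] 0.0
20 grasp flip [-0.52  0.55  1.86  0.16  0.4   1.26] 0.0
20 lift  [-0.52  0.28  1.62  0.08  0.9  -1.79] 0.0
20 lift flip [-0.52  0.28  1.62  0.08  0.9   1.35] 0.0
20 mid  [-0.09 -0.12  2.01  0.04  0.91 -1.68] 0.0
20 mid flip [-0.09 -0.12  2.01  0.04  0.91  1.46] 0.0
20 front-high  [ 0.64  0.17  1.76 -0.08  0.86 -1.36] 0.0
20 front-high flip [ 0.64  0.17  1.76 -0.08  0.86  1.79] 0.0
20 front  [ 0.
[... 1061 characters left out ...]
1 0.85 1.54] 0.0
55 front flip [ 0.71  0.67  2.36  3.41  0.85 -1.61] 0.0
55 push  [0.63 0.7  2.08 3.39 0.61 1.47] 0.0
55 push flip [ 0.63  0.7   2.08  3.39  0.61 -1.67] 0.0
60 grasp  [-0.61  0.75  2.32  2.87  0.98  1.59] 0.0
60 grasp flip [-0.61  0.75  2.32  2.87  0.98 -1.55] 0.0
60 lift  [-0.61  0.19  2.19  2.43  0.36  2.11] 0.0
60 lift flip [-0.61  0.19  2.19  2.43  0.36 -1.03] 0.0
60 front-high  [0.74 0.12 2.29 3.82 0.38 1.07] 0.0
60 front-high flip [ 0.74  0.12  2.29  3.82  0.38 -2.08] 0.0
60 front  [0.72 0.74 2.4  3.4  1.05 1.57] 0.0
60 front flip [ 0.72  0.74  2.4   3.4   1.05 -1.57] 0.0
60 push  [0.64 0.75 2.12 3.36 0.78 1.5 ] 0.0
60 push flip [ 0.64  0.75  2.12  3.36  0.78 -1.64] 0.0
```

```bash
python3 - <<'E'
from fk import *; from plan import *
S=[[0,0.5,2.1,2.8,.6,1.5],[.5,0.5,2.1,3.3,.6,1.5]]
print("blue inris")
for n,g,yaw in [("lift",(.554,-.209),-.343),("liftback",(.50,-.17),-.2),("mid1",(.45,-.05),-.1),("mid2",(.45,.08),.1),("mid3",(.44,.2),.3),("fh",inris(-.17,0)[:2],.464)]:
  for z in (.18,.22,.26):
    for t in range(45,90,5):
      Q=Rtool(yaw,np.radians(t)); P=np.array([g[0],g[1],z])+.008*Q.as_matrix()[:,2]
      q,c=ik(P,Q,S)
      if c<.002 and q[4]>.34: print(n,z,t,q.round(2)); break
E
```

```text
blue inris
lift 0.18 55 [-0.6   0.35  2.23  2.63  0.43  1.89]
lift 0.22 60 [-0.61  0.29  2.24  2.63  0.48  1.9 ]
lift 0.26 60 [-0.61  0.2   2.19  2.45  0.36  2.1 ]
liftback 0.18 50 [-0.68  0.24  2.31  2.11  0.42  2.24]
liftback 0.22 50 [-0.68  0.14  2.26  1.76  0.37  2.61]
liftback 0.26 50 [-0.68  0.05  2.2   1.38  0.37  3.02]
mid1 0.18 50 [-0.47  0.12  2.5   2.4   0.42  2.02]
mid1 0.22 55 [-0.5   0.03  2.5   2.31  0.44  2.12]
mid1 0.26 55 [-0.5  -0.1   2.43  1.88  0.34  2.57]
mid2 0.18 50 [-0.09  0.13  2.49  2.74  0.37  1.83]
mid2 0.22 55 [-0.1   0.04  2.49  2.67  0.37  1.89]
mid2 0.26 60 [-0.12 -0.05  2.49  2.61  0.38  1.96]
mid3 0.18 55 [0.23 0.23 2.49 3.03 0.53 1.62]
mid3 0.22 55 [0.23 0.09 2.43 2.98 0.34 1.69]
mid3 0.26 60 [0.23 0.01 2.43 2.96 0.35 1.7 ]
fh 0.18 55 [0.72 0.31 2.32 3.6  0.48 1.3 ]
fh 0.22 55 [0.72 0.2  2.27 3.79 0.35 1.1 ]
fh 0.26 60 [0.73 0.14 2.28 3.8  0.38 1.08]
```

```bash
cat >> plan.py <<'E'
def qrows(qs):
    from fk import fk,X
    ps=[fk(X,q,c6=np.pi/2) for q in qs]
    for (p,r),(p2,r2) in zip(ps[:-1],ps[1:]):
        print('{"delta_pos":%s,"turn":%s},'%(np.round(r.inv().apply(p2-p)*100,1).tolist(),np.round(np.degrees((r.inv()*r2).as_rotvec()),1).tolist()),"  ",p2.round(3),r2.as_matrix()[:,2].round(2))
E
python3 - <<'E'
from plan import *; from fk import *
p,r,o=cur(); q0=o["q"]; print(q0, fk(X,q0,c6=np.pi/2)[0]-p)
Q=Rtool(SE0[2],np.radians(58))*R.from_euler('z',np.pi); g=np.array([.53,-.199,.20]); P=g+.008*Q.as_matrix()[:,2]
q1,c=ik(P,Q,[[-.6,.3,2.24,2.6,.5,-1.2]]); print(q1,c)
N=22
qs=[q0+(q1-q0)*s+np.array([0,0,0,0,.15*np.sin(np.pi*s),0]) for s in np.linspace(0,1,N+1)]
qrows(qs)
E
```

```text
[-0.39718578 -0.18539457  2.4168937   0.11545866  0.29887268 -1.71560055] [ 9.68199569e-05 -3.62367231e-05 -4.19915685e-06]
[-0.61967089  0.2930286   2.30550628  2.64147887  0.50494435 -1.27427225] 9.439956489666539e-16
{"delta_pos":[0.8, 0.9, 0.6],"turn":[-1.9, 2.4, 7.9]},    [ 0.361 -0.048  0.191] [ 0.52 -0.15 -0.84]
{"delta_pos":[0.7, 0.9, 0.6],"turn":[-2.0, 2.3, 7.9]},    [ 0.362 -0.037  0.183] [ 0.51 -0.1  -0.85]
{"delta_pos":[0.6, 1.0, 0.5],"turn":[-2.0, 2.2, 7.9]},    [ 0.366 -0.026  0.178] [ 0.51 -0.05 -0.86]
{"delta_pos":[0.5, 1.1, 0.5],"turn":[-2.1, 2.1, 7.9]},    [ 0.372 -0.015  0.175] [ 0.51  0.01 -0.86]
{"delta_pos":[0.4, 1.1, 0.5],"turn":[-2.2, 1.9, 7.9]},    [ 0.38  -0.005  0.174] [ 0.51  0.06 -0.86]
{"delta_pos":[0.3, 1.2, 0.5],"turn":[-2.3, 1.7, 7.8]},    [0.39  0.005 0.174] [ 0.53  0.1  -0.84]
{"delta_pos":[0.1, 1.3, 0.5],"turn":[-2.4, 1.5, 7.8]},    [0.401 0.012 0.177] [ 0.55  0.14 -0.82]
{"delta_pos":[0.0, 1.4, 0.5],"turn":[-2.4, 1.3, 7.8]},    [0.414 0.016 0.181] [ 0.58  0.17 -0.8 ]
{"delta_pos":[-0.1, 1.5, 0.5],"turn":[-2.5, 1.1, 7.7]},    [0.429 0.018 0.186] [ 
[... 642 characters left out ...]
2.0, 0.5],"turn":[-3.2, -0.3, 7.5]},    [ 0.526 -0.06   0.219] [ 0.83  0.07 -0.56]
{"delta_pos":[-0.9, 2.1, 0.5],"turn":[-3.3, -0.5, 7.5]},    [ 0.534 -0.081  0.22 ] [ 0.84  0.01 -0.54]
{"delta_pos":[-0.9, 2.2, 0.5],"turn":[-3.3, -0.6, 7.5]},    [ 0.539 -0.105  0.218] [ 0.85 -0.04 -0.53]
{"delta_pos":[-0.9, 2.2, 0.5],"turn":[-3.4, -0.6, 7.5]},    [ 0.542 -0.129  0.215] [ 0.85 -0.1  -0.52]
{"delta_pos":[-0.9, 2.3, 0.6],"turn":[-3.5, -0.7, 7.5]},    [ 0.543 -0.153  0.21 ] [ 0.84 -0.17 -0.52]
{"delta_pos":[-0.9, 2.3, 0.6],"turn":[-3.5, -0.7, 7.4]},    [ 0.541 -0.178  0.204] [ 0.82 -0.23 -0.52]
{"delta_pos":[-0.8, 2.3, 0.6],"turn":[-3.6, -0.7, 7.4]},    [ 0.536 -0.201  0.196] [ 0.8  -0.28 -0.53]
```

Request:
move_arm(
  deltas=[
    {"delta_pos": [0.8, 0.9, 0.6], "turn": [-1.9, 2.4, 7.9]},
    {"delta_pos": [0.7, 0.9, 0.6], "turn": [-2.0, 2.3, 7.9]},
    {"delta_pos": [0.6, 1.0, 0.5], "turn": [-2.0, 2.2, 7.9]},
    {"delta_pos": [0.5, 1.1, 0.5], "turn": [-2.1, 2.1, 7.9]},
    {"delta_pos": [0.4, 1.1, 0.5], "turn": [-2.2, 1.9, 7.9]},
    {"delta_pos": [0.3, 1.2, 0.5], "turn": [-2.3, 1.7, 7.8]},
    {"delta_pos": [0.1, 1.3, 0.5], "turn": [-2.4, 1.5, 7.8]},
    {"delta_pos": [0.0, 1.4, 0.5], "turn": [-2.4, 1.3, 7.8]},
    {"delta_pos": [-0.1, 1.5, 0.5], "turn": [-2.5, 1.1, 7.7]},
    {"delta_pos": [-0.3, 1.6, 0.5], "turn": [-2.6, 0.9, 7.7]},
  ],
)

```text
t: 5.42
eef_pos: [0.4428, 0.0202, 0.1896]
ee_rot: [0.155, 0.675, 0.643, 0.327]
ft_force: [0.5, -0.1, -0.6]
width: 1.0
```

```bash
cat > st.py <<'E'
from plan import *
p,r,o=cur(); print(round(o["t"],2),p.round(4),o["q"].round(3),"v",np.abs(o["joint_velocities"]).max().round(2),"f",o["ft_force"].round(1),o["width"])
E
python3 st.py
```

```text
5.42 [0.4428 0.0202 0.1896] [-0.491  0.035  2.371  1.274  0.537 -1.52 ] v 0.91 f [ 0.5 -0.1 -0.6] 0.9997492874076752
```

Tracking well in the wanted branch; continuing.

Request:
move_arm(
  deltas=[
    {"delta_pos": [-0.4, 1.6, 0.5], "turn": [-2.7, 0.7, 7.7]},
    {"delta_pos": [-0.5, 1.7, 0.5], "turn": [-2.8, 0.4, 7.6]},
    {"delta_pos": [-0.6, 1.8, 0.5], "turn": [-2.9, 0.2, 7.6]},
    {"delta_pos": [-0.7, 1.9, 0.5], "turn": [-3.0, 0, 7.6]},
    {"delta_pos": [-0.8, 2.0, 0.5], "turn": [-3.1, -0.2, 7.5]},
    {"delta_pos": [-0.8, 2.0, 0.5], "turn": [-3.2, -0.3, 7.5]},
    {"delta_pos": [-0.9, 2.1, 0.5], "turn": [-3.3, -0.5, 7.5]},
    {"delta_pos": [-0.9, 2.2, 0.5], "turn": [-3.3, -0.6, 7.5]},
    {"delta_pos": [-0.9, 2.2, 0.5], "turn": [-3.4, -0.6, 7.5]},
    {"delta_pos": [-0.9, 2.3, 0.6], "turn": [-3.5, -0.7, 7.5]},
  ],
)

```text
t: 6.68
eef_pos: [0.5435, -0.151, 0.2061]
ee_rot: [0.091, 0.873, -0.006, 0.48]
ft_force: [0.6, 0.6, 1.0]
width: 1.001
```

```bash
python3 st.py; python3 - <<'E'
from plan import *
F=R.from_euler('z',np.pi)
P,Q=grasp_tcp(SE0,np.radians(55)); Q=Q*F; pre=P-.08*Q.as_matrix()[:,2]; print(P,pre)
show(pre,Q,5)
show(P,Q,4,pre,Q)
E
```

```text
6.67 [ 0.5435 -0.151   0.2061] [-0.591  0.26   2.317  2.432  0.53  -1.33 ] v 0.92 f [0.6 0.6 1. ] 1.0013520125281035
[ 0.56082867 -0.21182726  0.05741139] [ 0.49910494 -0.18981257  0.1032975 ]
{"delta_pos":[-2.26, 0.53, 0.46],"turn":[-1.35, -0.82, 3.0]}
{"delta_pos":[-2.23, 0.64, 0.51],"turn":[-1.35, -0.82, 3.0]}
{"delta_pos":[-2.18, 0.74, 0.55],"turn":[-1.35, -0.82, 3.0]}
{"delta_pos":[-2.13, 0.84, 0.6],"turn":[-1.35, -0.82, 3.0]}
{"delta_pos":[-2.08, 0.94, 0.66],"turn":[-1.35, -0.82, 3.0]}
dist 0.1185374022474496 ang 16.972469491337318
{"delta_pos":[0.0, -0.0, 2.0],"turn":[0.0, 0.0, 0.0]}
{"delta_pos":[0.0, -0.0, 2.0],"turn":[0.0, 0.0, 0.0]}
{"delta_pos":[0.0, -0.0, 2.0],"turn":[0.0, 0.0, 0.0]}
{"delta_pos":[0.0, -0.0, 2.0],"turn":[0.0, 0.0, 0.0]}
dist 0.08000000000000004 ang 0.0
```

Request:
move_arm(
  deltas=[
    {"delta_pos": [-2.3, 0.5, 0.5], "turn": [-1.4, -0.8, 3.0]},
    {"delta_pos": [-2.2, 0.6, 0.5], "turn": [-1.3, -0.8, 3.0]},
    {"delta_pos": [-2.2, 0.7, 0.5], "turn": [-1.4, -0.8, 3.0]},
    {"delta_pos": [-2.1, 0.8, 0.6], "turn": [-1.3, -0.8, 3.0]},
    {"delta_pos": [-2.1, 0.9, 0.7], "turn": [-1.4, -0.8, 3.0]},
    {"delta_pos": [0, 0, 0], "turn": [0, 0, 0]},
  ],
)

```text
t: 7.42
eef_pos: [0.4992, -0.1881, 0.1019]
ee_rot: [0.079, 0.874, -0.15, 0.455]
ft_force: [-0.3, 0.2, 0.9]
width: 0.997
```

```bash
python3 st.py; python3 - <<'E'
from plan import *
from cell import eyes
F=R.from_euler('z',np.pi)
P,Q=grasp_tcp(SE0,np.radians(55)); Q=Q*F; pre=P-.04*Q.as_matrix()[:,2]
show(pre,Q,3)
show(P,Q,2,pre,Q)
c=eyes.camera("side"); cv2.imwrite("pics/s3.png",cv2.resize(c["pixels"][190:310,220:380,::-1],(800,600),interpolation=2))
c=eyes.camera("top"); cv2.imwrite("pics/t3.png",cv2.resize(c["pixels"][140:260,240:400,::-1],(800,600),interpolation=2))
E
```

```text
7.42 [ 0.4992 -0.1881  0.1019] [-0.652  0.528  2.449  2.786  0.804 -1.503] v 0.04 f [-0.3  0.2  0.9] 0.9973534119977749
{"delta_pos":[0.05, 0.06, 1.32],"turn":[-0.03, -0.0, 0.06]}
{"delta_pos":[0.05, 0.06, 1.32],"turn":[-0.03, -0.0, 0.06]}
{"delta_pos":[0.05, 0.06, 1.32],"turn":[-0.03, -0.0, 0.06]}
dist 0.039681565686992985 ang 0.1971931948732304
{"delta_pos":[-0.0, 0.0, 2.0],"turn":[0.0, 0.0, 0.0]}
{"delta_pos":[-0.0, 0.0, 2.0],"turn":[0.0, 0.0, 0.0]}
dist 0.03999999999999998 ang 0.0
```

View pics/s3.png

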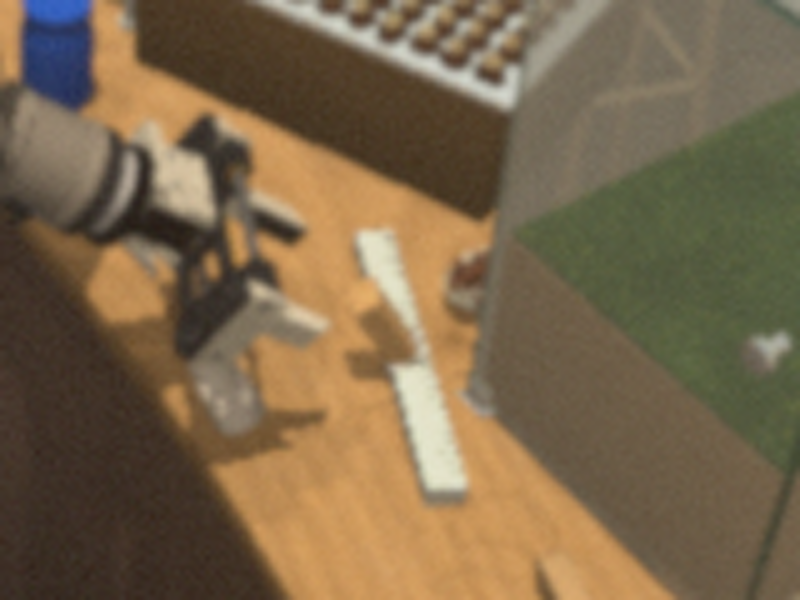

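View pics/t3.png

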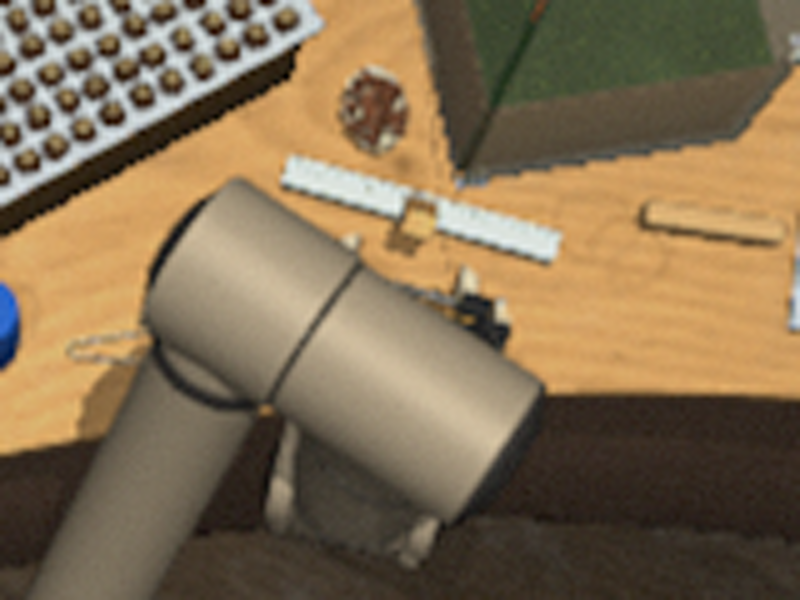

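The open jaws straddle the line to the grip (side px 292,250), and the scoop lies clear below them. Advancing to grasp.

Request:
move_arm(
  deltas=[
    {"delta_pos": [0.1, 0.1, 1.4], "turn": [0, 0, 0.1]},
    {"delta_pos": [0.0, 0.1, 1.4], "turn": [0, 0, 0.1]},
    {"delta_pos": [0, 0, 1.4], "turn": [0, 0, 0]},
    {"delta_pos": [0, 0, 1.4], "turn": [0, 0, 0]},
    {"delta_pos": [0, 0, 1.2], "turn": [0, 0, 0]},
    {"delta_pos": [0, 0, 1.1], "turn": [0, 0, 0]},
    {"delta_pos": [0, 0, 0], "turn": [0, 0, 0]},
  ],
)

```text
t: 8.4
eef_pos: [0.5604, -0.2147, 0.059]
ee_rot: [0.08, 0.873, -0.152, 0.456]
ft_force: [-0.8, -0.0, 0.4]
width: 1.0
```

```bash
python3 st.py; python3 - <<'E'
from plan import *
from cell import eyes
F=R.from_euler('z',np.pi)
P,Q=grasp_tcp(SE0,np.radians(55)); Q=Q*F
show(P,Q,1)
c=eyes.camera("side"); cv2.imwrite("pics/s4.png",cv2.resize(c["pixels"][210:300,230:350,::-1],(800,600),interpolation=2))
E
```

```text
8.4 [ 0.5604 -0.2147  0.059 ] [-0.601  0.681  2.284  2.847  0.794 -1.511] v 0.03 f [-0.8 -0.   0.4] 1.0003834318765337
{"delta_pos":[-0.16, -0.29, 0.05],"turn":[0.18, -0.21, 0.02]}
dist 0.00333799976565162 ang 0.28311852253745096
```

View pics/s4.png

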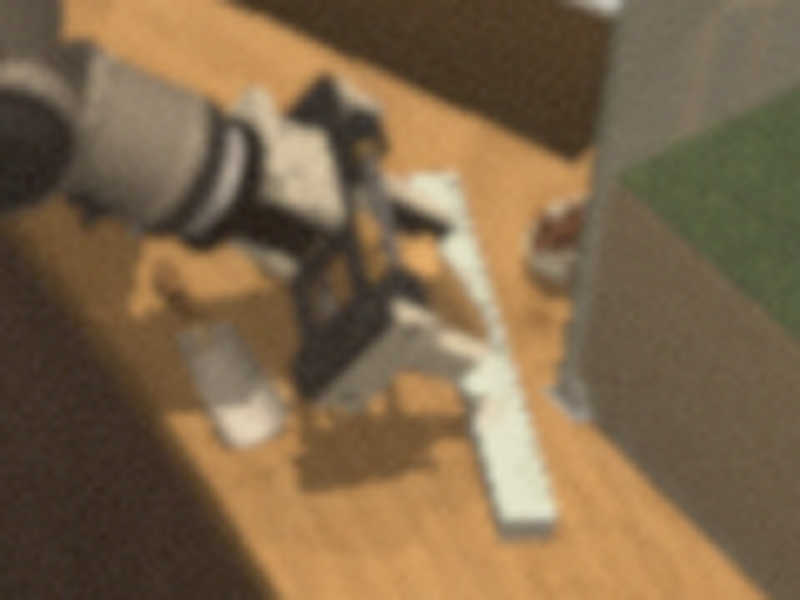

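Request:
move_arm(
  deltas=[
    {"delta_pos": [-0.2, -0.3, 0], "turn": [0, 0, 0]},
  ],
)

```text
t: 8.57
eef_pos: [0.5597, -0.2114, 0.0581]
ee_rot: [0.081, 0.873, -0.152, 0.457]
ft_force: [-0.3, 0.1, -0.7]
width: 1.001
```

Request:
move_arm(
  deltas=[
    {"delta_pos": [0, 0, 0], "turn": [0, 0, 0]},
    {"delta_pos": [0, 0, 0], "turn": [0, 0, 0]},
    {"delta_pos": [0, 0, 0], "turn": [0, 0, 0]},
    {"delta_pos": [0, 0, 0], "turn": [0, 0, 0]},
    {"delta_pos": [0, 0, 0], "turn": [0, 0, 0]},
    {"delta_pos": [0, 0, 0], "turn": [0, 0, 0]},
  ],
  gripper=0,
  grip_force=50,
)

```text
t: 9.32
eef_pos: [0.5599, -0.2114, 0.0579]
ee_rot: [0.081, 0.873, -0.152, 0.456]
ft_force: [-0.5, -0.3, 0.0]
width: 0.397
```

```bash
python3 st.py; python3 - <<'E'
from plan import *
from fk import *
F=R.from_euler('z',np.pi)
p,r,o=cur()
S=[o["q"],[-.1,.1,2.4,2.7,.5,-1.3],[.7,.3,2.3,3.5,.5,-1.8]]
# waypoints: grip pos, yaw, tau
W=[((.5546,-.2096,.062),-.343,55),((.540,-.200,.20),-.343,62),((.50,-.15,.26),-.28,65),((.45,0,.27),-.03,65),((.43,.15,.27),.2,65),((*inris(-.19,0)[:2],.24),.464,63),((*inris(-.16,0)[:2],.066),.464,55)]
qq=[]
for g,yaw,t in W:
    Q=Rtool(yaw,np.radians(t))*F; P=np.array(g)+.008*Q.as_matrix()[:,2]
    q,c=ik(P,Q,S); print(np.round(g,3),t,q.round(2),round(c,4))
E
```

```text
9.32 [ 0.5599 -0.2114  0.0579] [-0.594  0.685  2.289  2.858  0.802 -1.517] v 0.0 f [-0.5 -0.3  0. ] 0.39677982236734494
[ 0.555 -0.21   0.062] 55 [-0.6   0.68  2.29  2.85  0.79 -1.51] 0.0
[ 0.54 -0.2   0.2 ] 62 [-0.61  0.34  2.33  2.73  0.63 -1.36] 0.0
[ 0.5  -0.15  0.26] 65 [-0.61  0.12  2.42  2.57  0.58 -1.23] 0.0
[0.45 0.   0.27] 65 [-0.4  -0.06  2.56  2.49  0.56 -1.16] 0.0
[0.43 0.15 0.27] 65 [ 0.12 -0.03  2.53  2.98  0.5  -1.47] 0.0
[0.377 0.355 0.24 ] 63 [ 0.76  0.19  2.38  3.64  0.57 -1.87] 0.0
[0.404 0.368 0.066] 55 [ 0.71  0.67  2.37  3.41  0.86 -1.6 ] 0.0
```

Request:
move_arm(
  deltas=[
    {"delta_pos": [0, 0, 0], "turn": [0, 0, 0]},
    {"delta_pos": [0, 0, 0], "turn": [0, 0, 0]},
    {"delta_pos": [0, 0, 0], "turn": [0, 0, 0]},
  ],
)

```text
t: 9.7
eef_pos: [0.5599, -0.2114, 0.0579]
ee_rot: [0.081, 0.873, -0.152, 0.456]
ft_force: [0.0, -0.7, -0.4]
width: 0.321
```

```bash
cat > carry.py <<'E'
from plan import *
from fk import *
F=R.from_euler('z',np.pi)
def pose(g,yaw,t):
    Q=Rtool(yaw,np.radians(t))*F; return np.array(g)+.008*Q.as_matrix()[:,2],Q
def path(W,ns,start=None):
    p,r,o=cur(); P,Q=pose(*W[0]) if start is None else (p,r)
    # correct for measured offset at start: use W[0] measured
    for w,n in zip(W[1:],ns):
        P2,Q2=pose(*w)
        for a,b in rows(P,Q,P2,Q2,n): print('{"delta_pos":%s,"turn":%s},'%(np.round(a,1).tolist(),np.round(b,1).tolist()))
        print(); P,Q=P2,Q2
E
python3 - <<'E'
from carry import *
path([None,((.552,-.208,.13),-.343,55),((.525,-.185,.23),-.325,62),((.48,-.10,.27),-.2,65),((.45,0,.27),-.03,65)],[5,4,3,3],1)
E
```

```text
{"delta_pos":[1.1, -0.0, -0.8],"turn":[0.0, -0.0, 0.0]},
{"delta_pos":[1.1, -0.0, -0.8],"turn":[0.0, -0.0, 0.0]},
{"delta_pos":[1.1, -0.0, -0.8],"turn":[0.0, -0.0, 0.0]},
{"delta_pos":[1.1, -0.0, -0.8],"turn":[0.0, -0.0, 0.0]},
{"delta_pos":[1.1, -0.0, -0.8],"turn":[0.0, -0.0, 0.0]},

{"delta_pos":[1.6, -0.3, -2.1],"turn":[0.2, 1.8, -0.1]},
{"delta_pos":[1.7, -0.3, -2.1],"turn":[0.2, 1.8, -0.1]},
{"delta_pos":[1.7, -0.3, -2.0],"turn":[0.2, 1.8, -0.1]},
{"delta_pos":[1.8, -0.3, -2.0],"turn":[0.2, 1.8, -0.1]},

{"delta_pos":[0.1, -2.2, -2.7],"turn":[2.1, 1.0, -1.1]},
{"delta_pos":[0.2, -2.3, -2.6],"turn":[2.1, 1.0, -1.1]},
{"delta_pos":[0.3, -2.4, -2.5],"turn":[2.1, 1.0, -1.1]},

{"delta_pos":[-0.7, -3.1, -1.5],"turn":[2.9, 0.0, -1.4]},
{"delta_pos":[-0.6, -3.2, -1.3],"turn":[2.9, 0.0, -1.4]},
{"delta_pos":[-0.5, -3.3, -1.2],"turn":[2.9, 0.0, -1.4]},
```

Request:
move_arm(
  deltas=[
    {"delta_pos": [1.1, 0, -0.8], "turn": [0, 0, 0]},
    {"delta_pos": [1.1, 0, -0.8], "turn": [0, 0, 0]},
    {"delta_pos": [1.1, 0, -0.8], "turn": [0, 0, 0]},
    {"delta_pos": [1.1, 0, -0.8], "turn": [0, 0, 0]},
    {"delta_pos": [1.1, 0, -0.8], "turn": [0, 0, 0]},
    {"delta_pos": [0, 0, 0], "turn": [0, 0, 0]},
  ],
)

```text
t: 10.45
eef_pos: [0.5584, -0.2106, 0.1263]
ee_rot: [0.081, 0.873, -0.151, 0.457]
ft_force: [0.2, 0.1, -3.1]
width: 0.325
```

```bash
python3 st.py; python3 - <<'E'
from plan import *
from cell import eyes
c=eyes.camera("side"); cv2.imwrite("pics/s5.png",cv2.resize(c["pixels"][190:310,220:380,::-1],(800,600),interpolation=2))
E
```

```text
10.45 [ 0.5584 -0.2106  0.1263] [-0.594  0.486  2.27   2.774  0.595 -1.409] v 0.03 f [ 0.2  0.1 -3.1] 0.3249749021106229
```

View pics/s5.png

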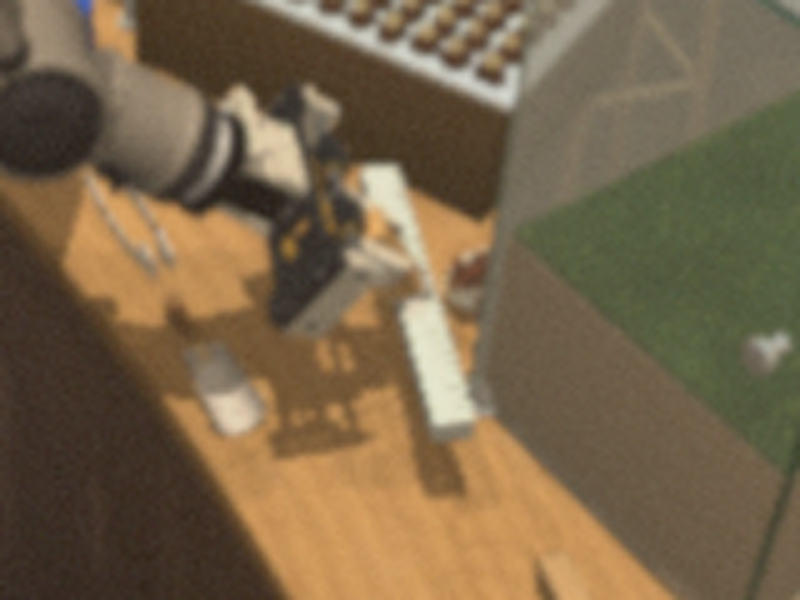

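The straightedge hangs from the jaws and has lifted cleanly: its weight reads 3.1 N and the blade is level. Next I carry it, tilting as I go.

Request:
move_arm(
  deltas=[
    {"delta_pos": [1.6, -0.3, -2.1], "turn": [0.2, 1.8, -0.1]},
    {"delta_pos": [1.7, -0.3, -2.1], "turn": [0.2, 1.8, -0.1]},
    {"delta_pos": [1.7, -0.3, -2.0], "turn": [0.2, 1.8, -0.1]},
    {"delta_pos": [1.8, -0.3, -2.0], "turn": [0.2, 1.8, -0.1]},
    {"delta_pos": [0.1, -2.2, -2.7], "turn": [2.1, 1.0, -1.1]},
    {"delta_pos": [0.2, -2.3, -2.6], "turn": [2.1, 1.0, -1.1]},
    {"delta_pos": [0.3, -2.4, -2.5], "turn": [2.1, 1.0, -1.1]},
    {"delta_pos": [-0.7, -3.1, -1.5], "turn": [2.9, 0, -1.4]},
    {"delta_pos": [-0.6, -3.2, -1.3], "turn": [2.9, 0, -1.4]},
    {"delta_pos": [-0.5, -3.3, -1.2], "turn": [2.9, 0, -1.4]},
  ],
)

```text
t: 11.75
eef_pos: [0.4563, -0.0002, 0.2658]
ee_rot: [0.013, 0.842, -0.013, 0.539]
ft_force: [-1.0, 0.0, -3.6]
width: 0.323
```

```bash
python3 st.py; python3 - <<'E'
from carry import *
path([None,((.43,.15,.27),.2,65),((.385,.32,.25),.44,63),((*inris(-.19,0)[:2],.20),.464,60)],[5,5,3],1)
E
```

```text
11.75 [ 4.563e-01 -2.000e-04  2.658e-01] [-0.384 -0.051  2.561  2.535  0.568 -1.199] v 0.6 f [-1.   0.  -3.6] 0.32283520581001696
{"delta_pos":[-0.2, -3.0, -0.5],"turn":[2.5, -0.0, -1.1]},
{"delta_pos":[-0.1, -3.0, -0.3],"turn":[2.5, -0.0, -1.1]},
{"delta_pos":[-0.1, -3.0, -0.2],"turn":[2.5, -0.0, -1.1]},
{"delta_pos":[-0.0, -3.1, -0.1],"turn":[2.5, -0.0, -1.1]},
{"delta_pos":[0.0, -3.1, 0.1],"turn":[2.5, -0.0, -1.1]},

{"delta_pos":[-0.5, -3.5, -0.0],"turn":[2.5, -0.4, -1.2]},
{"delta_pos":[-0.4, -3.6, 0.1],"turn":[2.5, -0.4, -1.2]},
{"delta_pos":[-0.3, -3.6, 0.3],"turn":[2.5, -0.4, -1.2]},
{"delta_pos":[-0.2, -3.5, 0.4],"turn":[2.5, -0.4, -1.2]},
{"delta_pos":[-0.2, -3.5, 0.6],"turn":[2.5, -0.4, -1.2]},

{"delta_pos":[-1.4, -1.2, 1.0],"turn":[0.4, -1.0, -0.2]},
{"delta_pos":[-1.4, -1.2, 1.0],"turn":[0.4, -1.0, -0.2]},
{"delta_pos":[-1.3, -1.2, 1.0],"turn":[0.4, -1.0, -0.2]},
```

Request:
move_arm(
  deltas=[
    {"delta_pos": [-0.2, -3.0, -0.5], "turn": [2.5, 0, -1.1]},
    {"delta_pos": [-0.1, -3.0, -0.3], "turn": [2.5, 0, -1.1]},
    {"delta_pos": [-0.1, -3.0, -0.2], "turn": [2.5, 0, -1.1]},
    {"delta_pos": [0, -3.1, -0.1], "turn": [2.5, 0, -1.1]},
    {"delta_pos": [0, -3.1, 0.1], "turn": [2.5, 0, -1.1]},
    {"delta_pos": [-0.5, -3.5, 0], "turn": [2.5, -0.4, -1.2]},
    {"delta_pos": [-0.4, -3.6, 0.1], "turn": [2.5, -0.4, -1.2]},
    {"delta_pos": [-0.3, -3.6, 0.3], "turn": [2.5, -0.4, -1.2]},
    {"delta_pos": [-0.2, -3.5, 0.4], "turn": [2.5, -0.4, -1.2]},
    {"delta_pos": [-0.2, -3.5, 0.6], "turn": [2.5, -0.4, -1.2]},
  ],
)

```text
t: 13.0
eef_pos: [0.39, 0.3222, 0.2437]
ee_rot: [-0.114, 0.831, 0.189, 0.51]
ft_force: [0.7, 0.6, -2.3]
width: 0.323
```

```bash
python3 st.py; python3 - <<'E'
from carry import *
path([None,((*inris(-.185,0)[:2],.16),.464,57),((*inris(-.165,0)[:2],.09),.464,55)],[5,4],1)
from cell import eyes
for n in("side","top"): cv2.imwrite(f"pics/{n}6.png",eyes.camera(n)["pixels"][:,:,::-1])
E
```

```text
13.0 [0.39   0.3222 0.2437] [ 0.652  0.131  2.423  3.513  0.535 -1.803] v 0.69 f [ 0.7  0.6 -2.3] 0.3229895255075893
{"delta_pos":[-1.4, -0.7, 1.0],"turn":[0.2, -1.2, -0.1]},
{"delta_pos":[-1.4, -0.7, 1.1],"turn":[0.2, -1.2, -0.1]},
{"delta_pos":[-1.4, -0.7, 1.1],"turn":[0.2, -1.2, -0.1]},
{"delta_pos":[-1.4, -0.7, 1.2],"turn":[0.2, -1.2, -0.1]},
{"delta_pos":[-1.3, -0.7, 1.2],"turn":[0.2, -1.2, -0.1]},

{"delta_pos":[-1.2, 0.0, 1.4],"turn":[0.0, -0.5, -0.0]},
{"delta_pos":[-1.2, 0.0, 1.4],"turn":[0.0, -0.5, -0.0]},
{"delta_pos":[-1.2, 0.0, 1.4],"turn":[0.0, -0.5, -0.0]},
{"delta_pos":[-1.2, 0.0, 1.4],"turn":[0.0, -0.5, -0.0]},
```

View pics/side6.png

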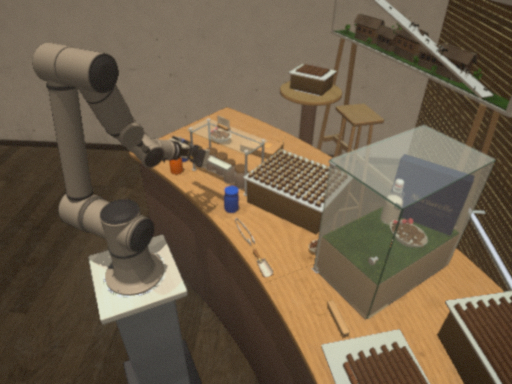

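View pics/top6.png

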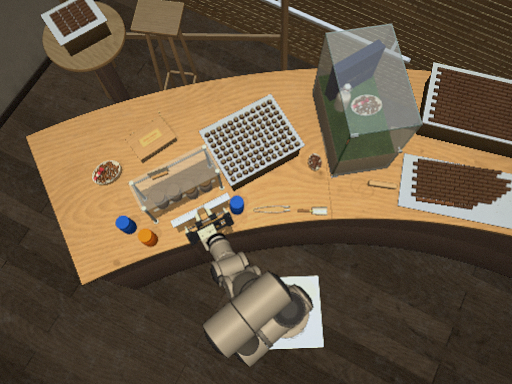

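```bash
python3 - <<'E'
from carry import *
path([None,((*inris(-.18,.012)[:2],.20),.464,60),((*inris(-.175,.012)[:2],.13),.464,57),((*inris(-.165,.012)[:2],.09),.464,55)],[3,4,2],1)
E
```

```text
{"delta_pos":[-1.1, -1.6, 1.3],"turn":[0.3, -1.0, -0.1]},
{"delta_pos":[-1.1, -1.6, 1.3],"turn":[0.3, -1.0, -0.1]},
{"delta_pos":[-1.1, -1.5, 1.3],"turn":[0.3, -1.0, -0.1]},

{"delta_pos":[-1.5, 0.0, 1.0],"turn":[0.0, -0.8, 0.0]},
{"delta_pos":[-1.4, 0.0, 1.0],"turn":[0.0, -0.8, 0.0]},
{"delta_pos":[-1.4, 0.0, 1.0],"turn":[0.0, -0.8, 0.0]},
{"delta_pos":[-1.4, 0.0, 1.0],"turn":[0.0, -0.8, 0.0]},

{"delta_pos":[-1.4, 0.0, 1.5],"turn":[0.0, -1.0, -0.0]},
{"delta_pos":[-1.4, 0.0, 1.5],"turn":[0.0, -1.0, -0.0]},
```

Request:
move_arm(
  deltas=[
    {"delta_pos": [-1.1, -1.6, 1.3], "turn": [0.3, -1.0, -0.1]},
    {"delta_pos": [-1.1, -1.6, 1.3], "turn": [0.3, -1.0, -0.1]},
    {"delta_pos": [-1.1, -1.5, 1.3], "turn": [0.3, -1.0, -0.1]},
    {"delta_pos": [-1.5, 0, 1.0], "turn": [0, -0.8, 0]},
    {"delta_pos": [-1.4, 0, 1.0], "turn": [0, -0.8, 0]},
    {"delta_pos": [-1.4, 0, 1.0], "turn": [0, -0.8, 0]},
    {"delta_pos": [-1.4, 0, 1.0], "turn": [0, -0.8, 0]},
    {"delta_pos": [0, 0, 0], "turn": [0, 0, 0]},
  ],
)

```text
t: 14.1
eef_pos: [0.3922, 0.373, 0.1264]
ee_rot: [-0.107, 0.857, 0.2, 0.463]
ft_force: [-0.1, -0.1, -2.7]
width: 0.324
```

```bash
python3 st.py; python3 - <<'E'
from carry import *
path([None,((*inris(-.165,.012)[:2],.085),.464,55)],[4],1)
from cell import eyes
for n,(a,b) in(("side",(120,160)),("top",(150,110))):
  im=eyes.camera(n)["pixels"][:,:,::-1]; cv2.imwrite(f"pics/{n}7.png",cv2.resize(im[a:a+90,b:b+140] ,(800,514),interpolation=2))
E
```

```text
14.1 [0.3922 0.373  0.1264] [ 0.761  0.48   2.376  3.531  0.722 -1.701] v 0.04 f [-0.1 -0.1 -2.7] 0.3238779063928201
{"delta_pos":[-0.8, -0.1, 0.8],"turn":[0.1, -0.4, -0.0]},
{"delta_pos":[-0.8, -0.1, 0.8],"turn":[0.1, -0.4, -0.0]},
{"delta_pos":[-0.8, -0.1, 0.8],"turn":[0.1, -0.4, -0.0]},
{"delta_pos":[-0.8, -0.1, 0.9],"turn":[0.1, -0.4, -0.0]},
```

View pics/side7.png

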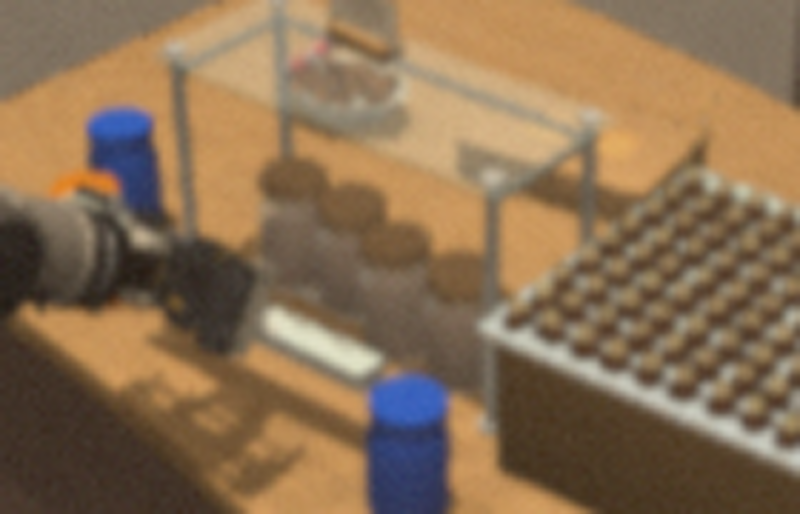

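View pics/top7.png

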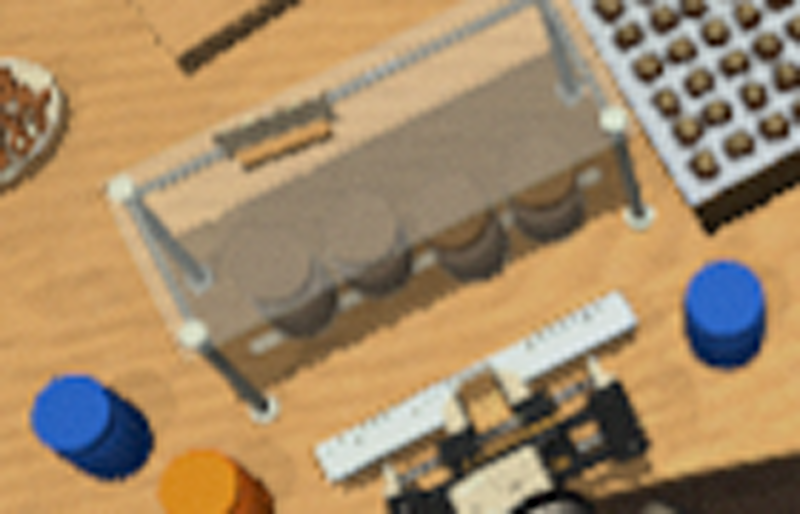

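Request:
move_arm(
  deltas=[
    {"delta_pos": [-0.9, -0.1, 1.0], "turn": [0.1, -0.4, 0]},
    {"delta_pos": [-0.9, -0.1, 1.0], "turn": [0, -0.4, 0]},
    {"delta_pos": [-0.9, -0.1, 1.0], "turn": [0.1, -0.4, 0]},
    {"delta_pos": [-0.9, -0.1, 1.0], "turn": [0, -0.4, 0]},
    {"delta_pos": [-0.4, 0, 0.5], "turn": [0, 0, 0]},
    {"delta_pos": [0, 0, 0], "turn": [0, 0, 0]},
  ],
)

```text
t: 14.95
eef_pos: [0.4042, 0.3844, 0.0695]
ee_rot: [-0.107, 0.862, 0.203, 0.452]
ft_force: [0.7, -0.3, -1.7]
width: 0.322
```

```bash
python3 st.py; cat > hold.py <<'E'
from carry import *
p,r,o=cur(); M=(r*F).as_matrix(); g=p-.008*M[:,2]; c,s=np.cos(RIS[2]),np.sin(RIS[2]); d=g[:2]-RIS[:2]
tau=np.degrees(np.arctan2(np.hypot(*M[:2,2]),-M[2,2])); yaw=np.arctan2(-M[0,1],M[1,1])
print("grip in riser",np.round([c*d[0]+s*d[1],-s*d[0]+c*d[1]],4),"z",g[2].round(4),"tau",tau.round(2),"yaw-RIS",np.degrees(yaw-RIS[2]).round(2),"roll",np.degrees(np.arcsin(M[2,1])).round(2),"face x",(c*d[0]+s*d[1]+.0435).round(4))
E
python3 hold.py; python3 - <<'E'
from cell import eyes
import cv2
im=eyes.camera("top")["pixels"][:,:,::-1]; cv2.imwrite("pics/top8.png",cv2.resize(im[165:240,140:240] ,(800,600),interpolation=2))
im=eyes.camera("side")["pixels"][:,:,::-1]; cv2.imwrite("pics/side8.png",cv2.resize(im[135:210,170:270] ,(800,600),interpolation=2))
E
```

```text
14.95 [0.4042 0.3844 0.0695] [ 0.753  0.649  2.345  3.467  0.826 -1.627] v 0.02 f [ 0.7 -0.3 -1.7] 0.3222820675416921
grip in riser [-0.1592  0.0142] z 0.074 tau 55.36 yaw-RIS -0.07 roll 0.06 face x -0.1157
```

View pics/top8.png

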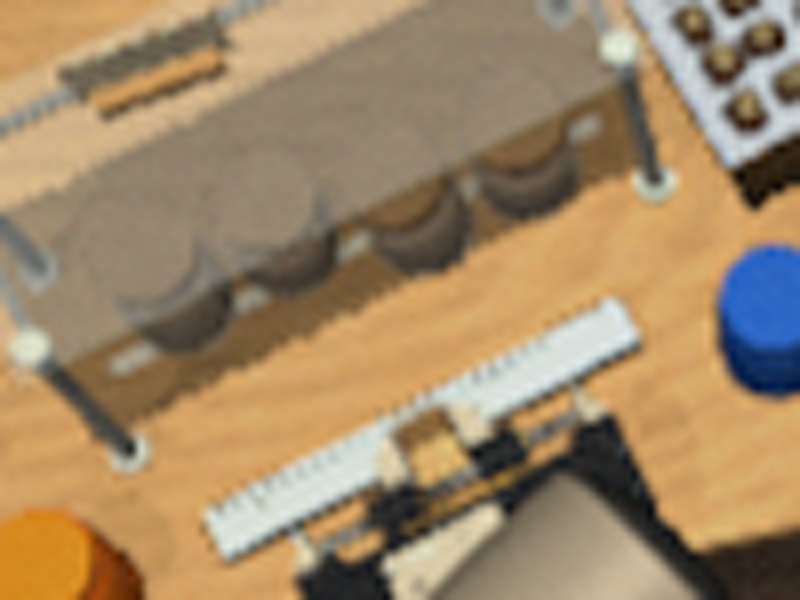

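View pics/side8.png

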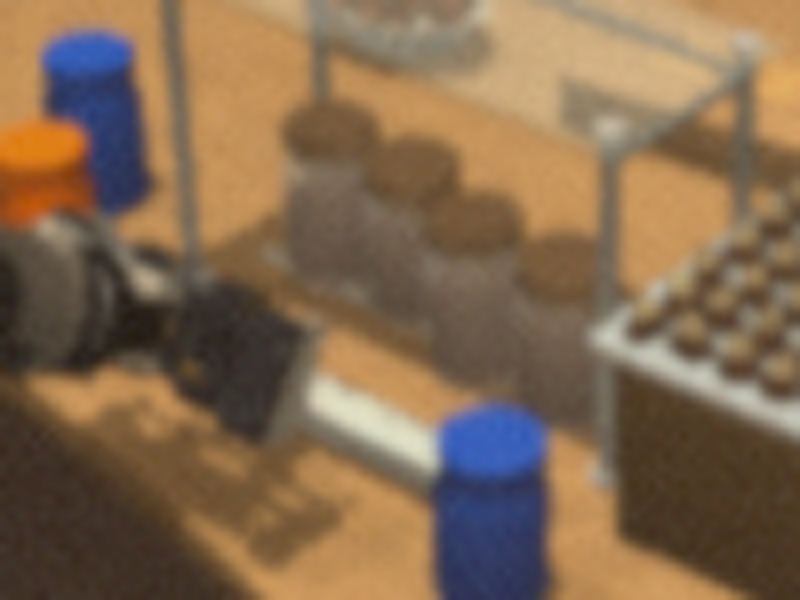

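```bash
python3 - <<'E'
from plan import *
import pickle
T=pickle.load(open("c0.pkl","rb"))["top"]
def inr(P):
    d=P[:2]-RIS[:2];c,s=np.cos(RIS[2]),np.sin(RIS[2]);return np.round([c*d[0]+s*d[1],-s*d[0]+c*d[1]],4)
f=lambda u:((np.array(u)+.5)/8-.5+[140,165])
for u in [(203,515),(618,295),(640,345),(230,560)]: print("blade",inr(onz(T,f(u),.032)))
for u in [(135,358),(588,127),(250,298),(355,245)]: print("strip",inr(onz(T,f(u),0)))
for u in [(127,452),(655,182)]: print("post",inr(onz(T,f(u),0)))
E
```

```text
blade [-0.1176  0.1459]
blade [-0.1155 -0.1181]
blade [-0.1481 -0.1156]
blade [-0.1483  0.1435]
strip [-0.0047  0.1437]
strip [-0.0052 -0.1513]
strip [-0.0041  0.0697]
strip [-0.0045  0.0018]
post [-0.0535  0.1712]
post [-0.0548 -0.1705]
```

Request:
move_arm(
  deltas=[
    {"delta_pos": [-0.65, 0, 0.45], "turn": [0, 0, 0]},
    {"delta_pos": [0.65, 0.4, 0.95], "turn": [0, 0, 0]},
    {"delta_pos": [0.65, 0.4, 0.95], "turn": [0, 0, 0]},
    {"delta_pos": [0.65, 0.4, 0.95], "turn": [0, 0, 0]},
    {"delta_pos": [0.45, 0.4, 0.65], "turn": [0, 0, 0]},
    {"delta_pos": [0, 0, 0], "turn": [0, 0, 0]},
  ],
)

```text
t: 15.8
eef_pos: [0.4502, 0.3889, 0.0623]
ee_rot: [-0.107, 0.862, 0.202, 0.453]
ft_force: [-0.2, 0.2, -1.7]
width: 0.324
```

```bash
python3 st.py; python3 hold.py; python3 - <<'E'
from cell import eyes
import cv2
im=eyes.camera("top")["pixels"][:,:,::-1]; cv2.imwrite("pics/top9.png",cv2.resize(im[165:240,140:240] ,(800,600),interpolation=2))
E
```

```text
15.8 [0.4502 0.3889 0.0623] [ 0.673  0.676  2.264  3.391  0.772 -1.629] v 0.02 f [-0.2  0.2 -1.7] 0.3241720087600327
grip in riser [-0.116  -0.0024] z 0.0668 tau 55.46 yaw-RIS -0.14 roll 0.09 face x -0.0725
```

View pics/top9.png

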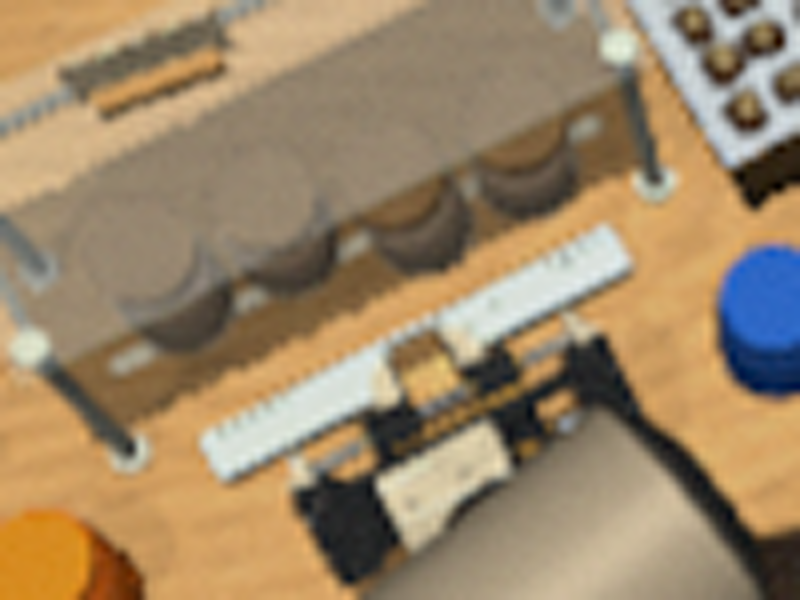

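Blade runs square and sits between the posts. Now the slow push.

Request:
move_arm(
  deltas=[
    {"delta_pos": [0.28, 0, 0.41], "turn": [0, 0, 0]},
    {"delta_pos": [0.28, 0, 0.41], "turn": [0, 0, 0]},
    {"delta_pos": [0.28, 0, 0.41], "turn": [0, 0, 0]},
    {"delta_pos": [0.28, 0, 0.41], "turn": [0, 0, 0]},
    {"delta_pos": [0.28, 0, 0.41], "turn": [0, 0, 0]},
    {"delta_pos": [0.28, 0, 0.41], "turn": [0, 0, 0]},
    {"delta_pos": [0.28, 0, 0.41], "turn": [0, 0, 0]},
    {"delta_pos": [0.28, 0, 0.41], "turn": [0, 0, 0]},
    {"delta_pos": [0.28, 0, 0.41], "turn": [0, 0, 0]},
    {"delta_pos": [0.28, 0, 0.41], "turn": [0, 0, 0]},
  ],
)

```text
t: 17.1
eef_pos: [0.4939, 0.4114, 0.0617]
ee_rot: [-0.107, 0.862, 0.203, 0.452]
ft_force: [-3.7, -1.6, -0.6]
width: 0.325
```

```bash
python3 st.py; python3 hold.py; python3 - <<'E'
from cell import eyes
import cv2
im=eyes.camera("top")["pixels"][:,:,::-1]; cv2.imwrite("pics/top10.png",cv2.resize(im[165:240,140:240] ,(800,600),interpolation=2))
im=eyes.camera("side")["pixels"][:,:,::-1]; cv2.imwrite("pics/side10.png",cv2.resize(im[110:200,160:280] ,(800,600),interpolation=2))
E
```

```text
17.1 [0.4939 0.4114 0.0617] [ 0.648  0.694  2.142  3.387  0.668 -1.658] v 0.1 f [-3.7 -1.6 -0.6] 0.3251098343190228
grip in riser [-0.0669 -0.0019] z 0.0662 tau 55.39 yaw-RIS -0.07 roll 0.08 face x -0.0234
```

View pics/top10.png

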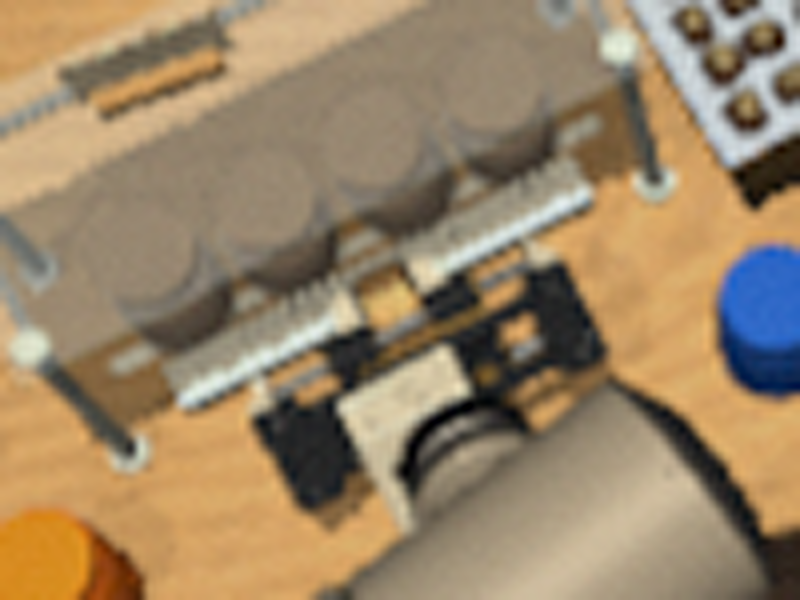

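View pics/side10.png

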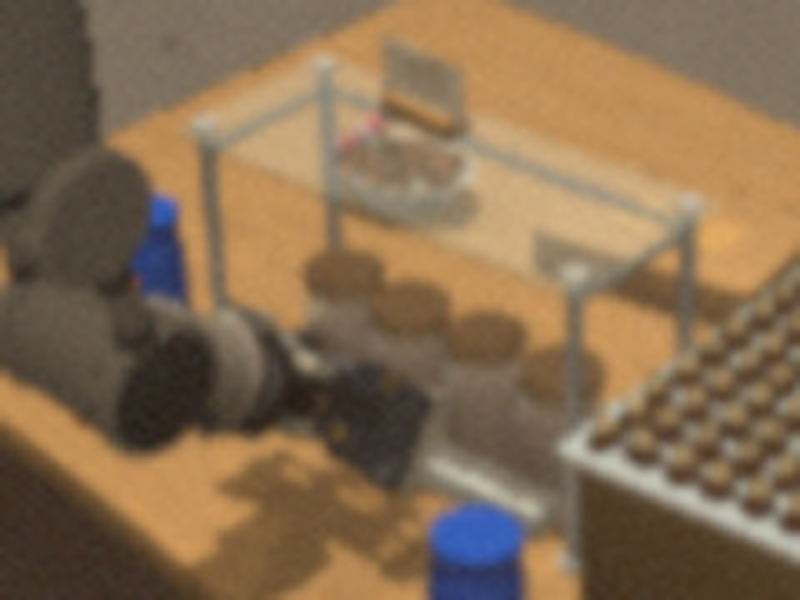

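Request:
move_arm(
  deltas=[
    {"delta_pos": [0.28, 0, 0.41], "turn": [0, 0, 0]},
    {"delta_pos": [0.28, 0, 0.41], "turn": [0, 0, 0]},
    {"delta_pos": [0.28, 0, 0.41], "turn": [0, 0, 0]},
    {"delta_pos": [0.2, 0, 0.29], "turn": [0, 0, 0]},
    {"delta_pos": [0.13, 0, 0.19], "turn": [0, 0, 0]},
    {"delta_pos": [0.08, 0, 0.12], "turn": [0, 0, 0]},
    {"delta_pos": [0, 0, 0], "turn": [0, 0, 0]},
    {"delta_pos": [0, 0, 0], "turn": [0, 0, 0]},
  ],
)

```text
t: 18.2
eef_pos: [0.5132, 0.421, 0.0614]
ee_rot: [-0.107, 0.862, 0.203, 0.452]
ft_force: [-4.6, -1.8, -1.9]
width: 0.324
```

```bash
python3 st.py; python3 hold.py; python3 - <<'E'
from cell import eyes
import cv2,pickle
C={}
for n in("top","side"): C[n]=eyes.camera(n)
pickle.dump(C,open("c1.pkl","wb"))
im=C["top"]["pixels"][:,:,::-1]; cv2.imwrite("pics/top11.png",cv2.resize(im[150:225,140:240] ,(800,600),interpolation=2))
im=C["side"]["pixels"][:,:,::-1]; cv2.imwrite("pics/side11.png",cv2.resize(im[110:200,160:280] ,(800,600),interpolation=2))
E
```

```text
18.2 [0.5132 0.421  0.0614] [ 0.638  0.705  2.087  3.388  0.624 -1.671] v 0.0 f [-4.6 -1.8 -1.9] 0.32409775006407177
grip in riser [-0.0453 -0.0018] z 0.0659 tau 55.36 yaw-RIS -0.06 roll 0.07 face x -0.0018
```

View pics/top11.png

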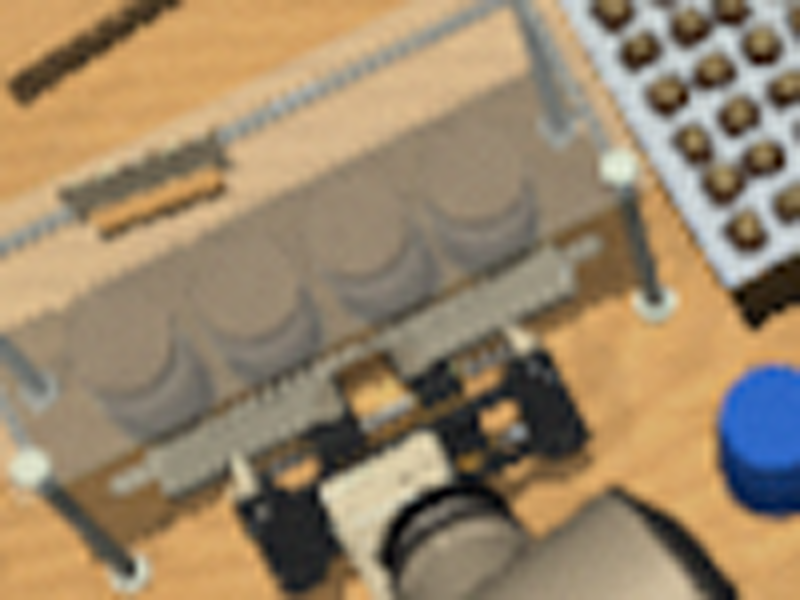

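View pics/side11.png

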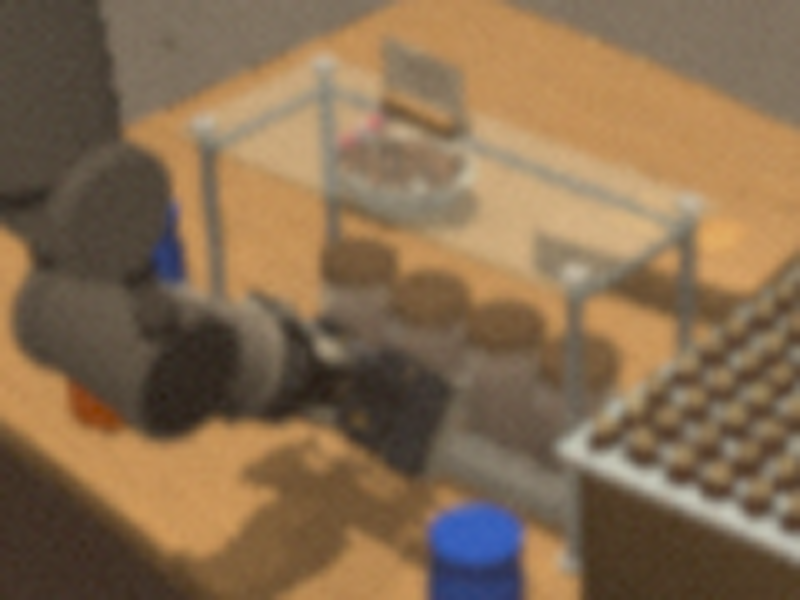

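```bash
python3 - <<'E'
from plan import *
import pickle
C=pickle.load(open("c1.pkl","rb"));T,S=C["top"],C["side"]
def inr(P):
    d=P[:2]-RIS[:2];c,s=np.cos(RIS[2]),np.sin(RIS[2]);return np.round([c*d[0]+s*d[1],-s*d[0]+c*d[1]],4)
f=lambda u:((np.array(u)+.5)/8-.5+[140,150]); g=lambda u:((np.array(u)+.5)*.15-.5+[160,110])
for u in [(148,457),(560,247),(578,292),(172,498)]: print("blade",inr(onz(T,f(u),.024)))
for u in [(128,481),(592,245)]: print("strip",inr(onz(T,f(u),0)))
for u in [(360,257),(430,292),(505,322),(580,353)]: print("cork side",inr(onz(S,g(u),.11)))
for u in [(122,345),(245,290),(358,235),(475,180)]: print("cork top",inr(onz(T,f(u),.11)))
for x in np.array([.0245,.0325,.0405]):
  w=[fr for fr in [inris(x,y) for y in (.105,.033,-.04,-.112)]]
  print(x,[(((proj(S,[a[0],a[1],.11])[0]+.5-[160,110])/.15)-.5).round(0).tolist() for a in w],[(((proj(T,[a[0],a[1],.11])[0]+.5-[140,150])*8)-.5).round(0).tolist() for a in w])
E
```

```text
blade [-0.0053  0.13  ]
blade [-0.0056 -0.1354]
blade [-0.0354 -0.132 ]
blade [-0.034   0.1282]
strip [-0.0044  0.1481]
strip [-0.0052 -0.154 ]
cork side [0.029  0.1032]
cork side [0.0235 0.0285]
cork side [ 0.0259 -0.0414]
cork side [ 0.0271 -0.1096]
cork top [0.0302 0.1092]
cork top [0.0264 0.0355]
cork top [ 0.0253 -0.034 ]
cork top [ 0.023  -0.1062]
0.0245 [[354.0, 259.0], [426.0, 290.0], [502.0, 322.0], [580.0, 356.0]] [[133.0, 350.0], [251.0, 291.0], [368.0, 231.0], [483.0, 173.0]]
0.0325 [[361.0, 254.0], [433.0, 285.0], [509.0, 318.0], [587.0, 351.0]] [[127.0, 338.0], [244.0, 279.0], [362.0, 220.0], [477.0, 162.0]]
0.0405 [[368.0, 250.0], [441.0, 281.0], [516.0, 313.0], [594.0, 346.0]] [[121.0, 326.0], [238.0, 267.0], [356.0, 208.0], [470.0, 150.0]]
```

The camera puts the blade face at about x = -5 mm and the jar centres at about 26 mm. Kinematics says -2 mm. I'll push about 4.5 mm more.

Request:
move_arm(
  deltas=[
    {"delta_pos": [0.09, 0, 0.12], "turn": [0, 0, 0]},
    {"delta_pos": [0.09, 0, 0.12], "turn": [0, 0, 0]},
    {"delta_pos": [0.09, 0, 0.12], "turn": [0, 0, 0]},
    {"delta_pos": [0, 0, 0], "turn": [0, 0, 0]},
    {"delta_pos": [0, 0, 0], "turn": [0, 0, 0]},
  ],
)

```text
t: 18.92
eef_pos: [0.5176, 0.4232, 0.0617]
ee_rot: [-0.107, 0.862, 0.203, 0.452]
ft_force: [-2.7, -1.6, -3.7]
width: 0.324
```

```bash
python3 st.py; python3 hold.py; python3 - <<'E'
from cell import eyes
import cv2,pickle
C={}
for n in("top","side"): C[n]=eyes.camera(n)
pickle.dump(C,open("c2.pkl","wb"))
im=C["top"]["pixels"][:,:,::-1]; cv2.imwrite("pics/top12.png",cv2.resize(im[150:225,140:240] ,(800,600),interpolation=2))
im=C["side"]["pixels"][:,:,::-1]; cv2.imwrite("pics/side12.png",cv2.resize(im[125:200,190:290] ,(800,600),interpolation=2))
E
```

```text
18.93 [0.5176 0.4232 0.0617] [ 0.636  0.707  2.075  3.389  0.615 -1.674] v 0.0 f [-2.7 -1.6 -3.7] 0.32438538683388285
grip in riser [-0.0404 -0.0019] z 0.0662 tau 55.39 yaw-RIS -0.07 roll 0.08 face x 0.0031
```

View pics/top12.png

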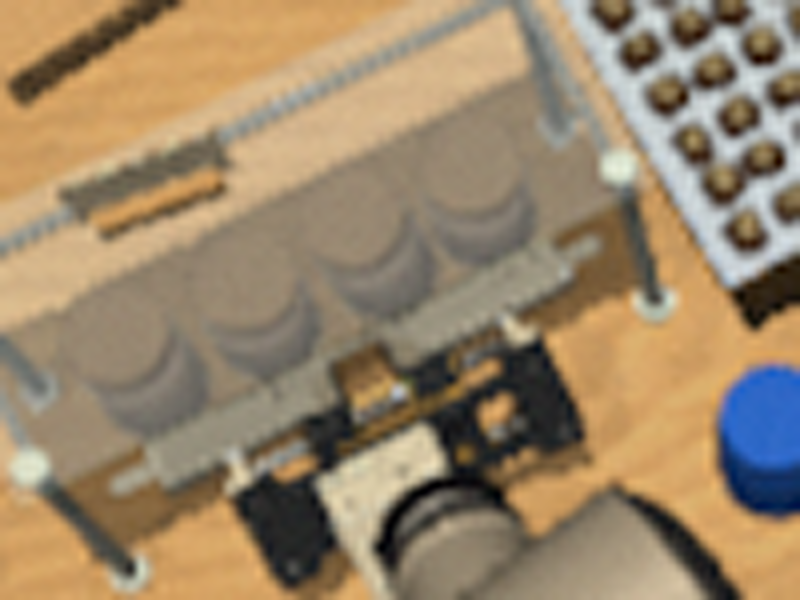

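View pics/side12.png

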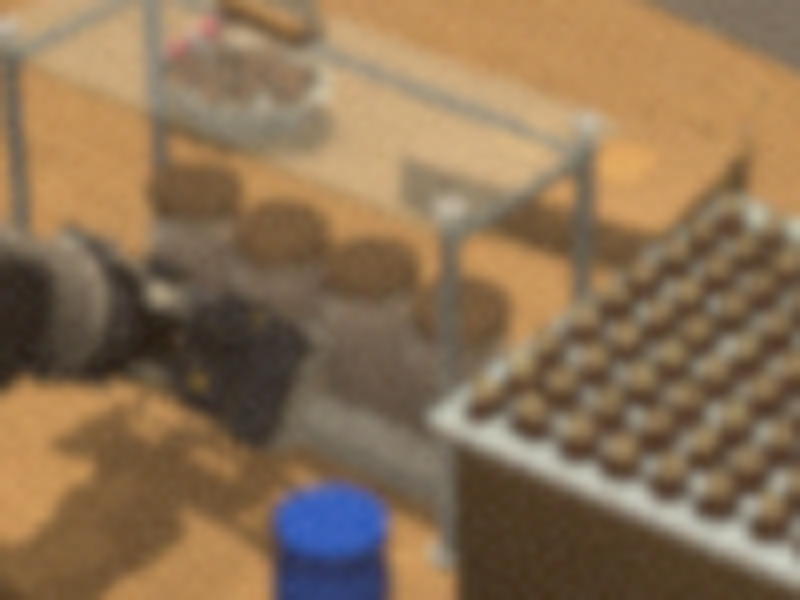

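Request:
move_arm(
  deltas=[
    {"delta_pos": [-0.2, 0, -0.3], "turn": [0, 0, 0]},
    {"delta_pos": [-0.4, 0, -0.6], "turn": [0, 0, 0]},
    {"delta_pos": [-0.65, 0, -0.95], "turn": [0, 0, 0]},
    {"delta_pos": [-0.8, 0, -1.15], "turn": [0, 0, 0]},
    {"delta_pos": [-0.8, 0, -1.15], "turn": [0, 0, 0]},
    {"delta_pos": [-0.8, 0, -1.15], "turn": [0, 0, 0]},
    {"delta_pos": [-0.4, 0, -0.6], "turn": [0, 0, 0]},
    {"delta_pos": [0, 0, 0], "turn": [0, 0, 0]},
  ],
)

```text
t: 20.02
eef_pos: [0.4532, 0.3912, 0.0619]
ee_rot: [-0.107, 0.862, 0.203, 0.452]
ft_force: [1.2, 1.4, -2.5]
width: 0.327
```

```bash
python3 st.py; python3 hold.py; python3 - <<'E'
from cell import eyes,spotter
from plan import *
import cv2,pickle
C={}
for n in("top","side"): C[n]=eyes.camera(n)
pickle.dump(C,open("c3.pkl","wb"))
def inr(P):
    d=P[:2]-RIS[:2];c,s=np.cos(RIS[2]),np.sin(RIS[2]);return np.round([c*d[0]+s*d[1],-s*d[0]+c*d[1]],4).tolist()
for n in C: print(n,[(inr(onz(C[n],d["position"],0)),round(d["p"],2)) for d in spotter.pinpoint(n,"jar_0")])
im=C["top"]["pixels"][:,:,::-1]; cv2.imwrite("pics/top13.png",cv2.resize(im[150:225,140:240] ,(800,600),interpolation=2))
im=C["side"]["pixels"][:,:,::-1]; cv2.imwrite("pics/side13.png",cv2.resize(im[125:200,190:290] ,(800,600),interpolation=2))
E
```

```text
20.02 [0.4532 0.3912 0.0619] [ 0.672  0.677  2.254  3.39   0.762 -1.631] v 0.03 f [ 1.2  1.4 -2.5] 0.3270816410692011
grip in riser [-0.1124 -0.0017] z 0.0665 tau 55.39 yaw-RIS -0.06 roll 0.08 face x -0.0689
top [([-0.0277, 0.2694], 0.83), ([-0.1764, -0.193], 0.73), ([-0.1372, 0.2317], 0.58)]
side [([-0.1724, -0.183], 0.9), ([0.0128, 0.1228], 0.78), ([-0.0082, 0.286], 0.74), ([0.0206, -0.0472], 0.72), ([0.0433, -0.1128], 0.6), ([-0.0972, 0.2308], 0.51), ([-0.2713, -0.3202], 0.28)]
```

View pics/top13.png

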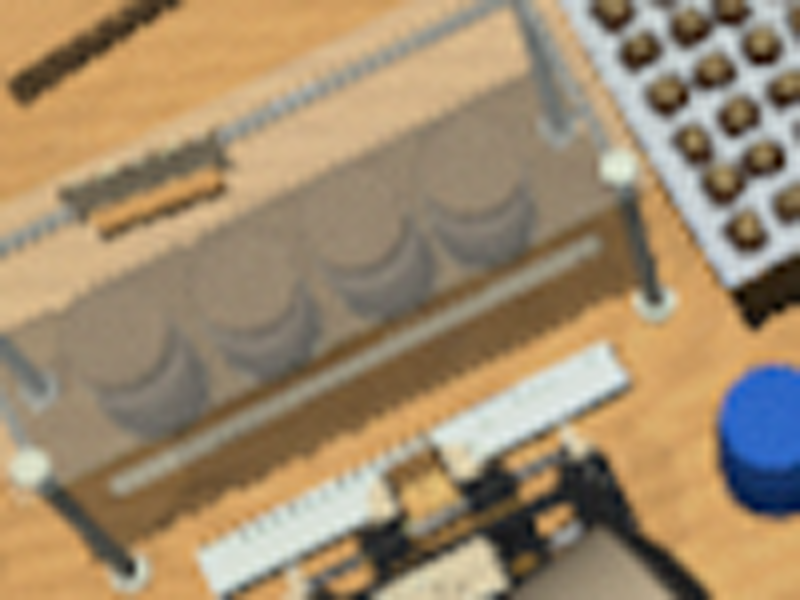

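View pics/side13.png

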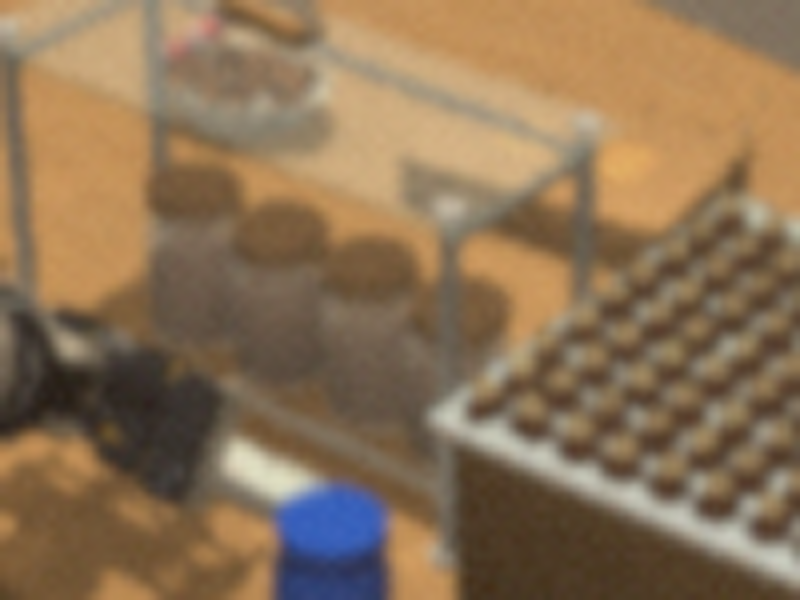

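```bash
python3 - <<'E'
from plan import *
import pickle
C=pickle.load(open("c3.pkl","rb"));T,S=C["top"],C["side"]
a=np.linspace(0,2*np.pi,60)
for x in (.0325,.0385):
 for nm,c,off,k in(("t",T,(140,150),8),("s",S,(190,125),8)):
  im=cv2.resize(c["pixels"][off[1]:off[1]+75,off[0]:off[0]+100,::-1],(800,600),interpolation=2).copy()
  def dr(P,col):
    u=((proj(c,P)+.5-off)*k-.5); cv2.polylines(im,[np.round(u).astype(int)],False,col,1)
  for y in (.107,.034,-.038,-.108):
   for z,col in((0,(0,0,255)),(.11,(0,255,0))):
    rr=.0325 if z==0 else .029
    P=np.array([[*inris(x+rr*np.cos(t),y+rr*np.sin(t))[:2],z] for t in a]); dr(P,col)
  dr(np.array([[*inris(0,y)[:2],0] for y in(-.158,.158)]),(255,0,0))
  cv2.imwrite(f"pics/ov_{nm}{int(x*1e4)}.png",im)
E
```

```text
(no output)
```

View pics/ov_t325.png

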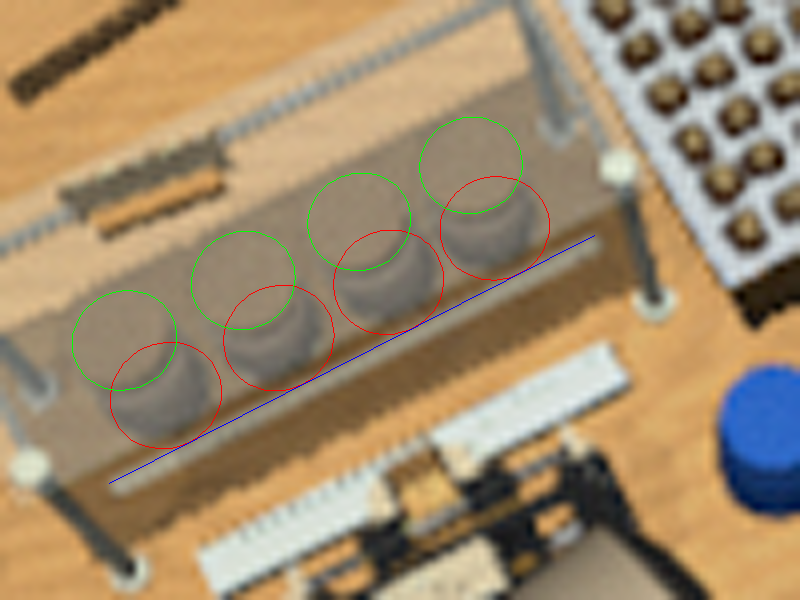

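View pics/ov_s325.png

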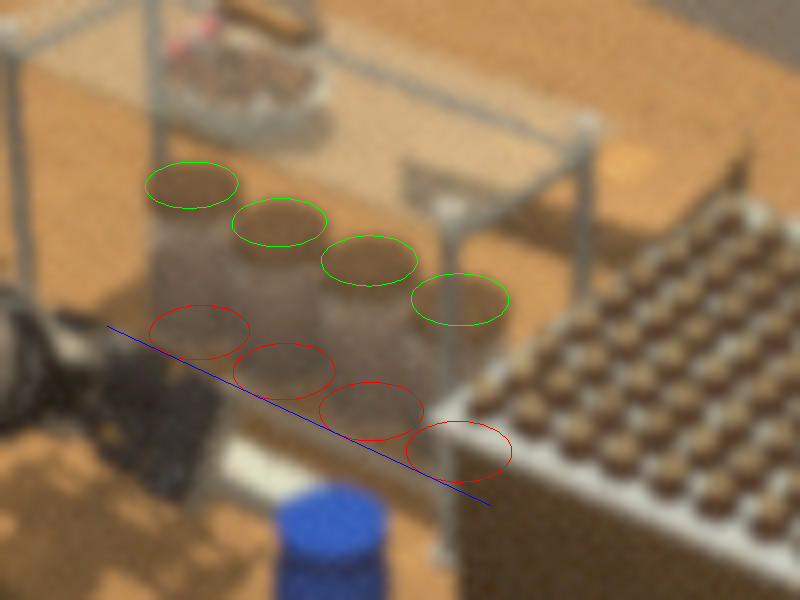

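```bash
python3 - <<'E'
from plan import *
import pickle
C0,C1,C2,C3=[pickle.load(open(f"c{i}.pkl","rb")) for i in range(4)]
def inr(P):
    d=P[:2]-RIS[:2];c,s=np.cos(RIS[2]),np.sin(RIS[2]);return np.round([c*d[0]+s*d[1],-s*d[0]+c*d[1]],4)
T,S=C3["top"],C3["side"]
f=lambda u:((np.array(u)+.5)/8-.5+[140,150])
for u in [(200,548),(608,343)]: print("blade now",inr(onz(T,f(u),.024)))
# cork colour blobs centroid (side), refine by ellipse template: render cork top edge fit using saturation
def cost(c,img,x,y):
    a=np.linspace(0,2*np.pi,90,endpoint=False); s=[]
    for r in(.027,.033):
        P=np.array([[*inris(x+r*np.cos(t),y+r*np.sin(t))[:2],.11] for t in a]); u=proj(c,P).astype(np.float32)
        s.append(cv2.remap(img,u[:,0],u[:,1],1)[:,0] if img.ndim==2 else cv2.remap(img,u[None,:,0],u[None,:,1],1)[0])
    up=proj(c,P)[:,1]<proj(c,P)[:,1].mean()  # upper half (cork vs background)
    return np.abs(s[0][up]-s[1][up]).sum(1).mean()
for nm,C,ys,x0 in(("c0",C0,None,None),("c1",C1,(.105,.034,-.038,-.108),.027),("c3",C3,(.105,.034,-.038,-.108),.032)):
  if ys is None: continue
  img=C["side"]["pixels"].astype(np.float32)
  for y0 in ys:
    best=max((cost(C["side"],img,x,y),x,y) for x in np.arange(x0-.012,x0+.012,.001) for y in np.arange(y0-.008,y0+.008,.001)); print(nm,np.round(best,4))
E
```

```text
blade now [-0.0685  0.1266]
blade now [-0.0716 -0.1332]
c1 [5.22329e+01 2.50000e-02 1.02000e-01]
c1 [4.08715e+01 2.30000e-02 3.00000e-02]
c1 [ 4.0557e+01  2.6000e-02 -4.1000e-02]
c1 [ 3.79106e+01  2.50000e-02 -1.07000e-01]
c3 [4.71215e+01 2.80000e-02 1.03000e-01]
c3 [3.96932e+01 2.70000e-02 2.70000e-02]
c3 [ 4.12114e+01  3.00000e-02 -4.20000e-02]
c3 [ 3.81678e+01  3.00000e-02 -1.10000e-01]
```

The fronts are aligned. Three estimates put the jar centres at 28 mm, 32 mm and 35.6 mm, all inside 24.5–40.5 mm. Now I draw the straightedge out and carry it back.

```bash
python3 - <<'E'
from carry import *
path([None,((*inris(-.165,.012)[:2],.074),.464,55),((*inris(-.175,.012)[:2],.13),.464,57),((*inris(-.18,.012)[:2],.21),.464,61)],[4,3,3],1)
E
```

```text
{"delta_pos":[-0.6, -0.3, -1.2],"turn":[0.0, -0.1, -0.0]},
{"delta_pos":[-0.6, -0.3, -1.2],"turn":[0.0, -0.1, -0.0]},
{"delta_pos":[-0.6, -0.3, -1.2],"turn":[0.0, -0.1, -0.0]},
{"delta_pos":[-0.6, -0.3, -1.2],"turn":[0.0, -0.1, -0.0]},

{"delta_pos":[1.4, -0.0, -1.3],"turn":[-0.0, 0.7, 0.0]},
{"delta_pos":[1.4, -0.0, -1.3],"turn":[-0.0, 0.7, 0.0]},
{"delta_pos":[1.4, -0.0, -1.3],"turn":[-0.0, 0.7, 0.0]},

{"delta_pos":[2.2, -0.0, -1.6],"turn":[-0.0, 1.3, 0.0]},
{"delta_pos":[2.2, -0.0, -1.5],"turn":[-0.0, 1.3, 0.0]},
{"delta_pos":[2.2, -0.0, -1.5],"turn":[-0.0, 1.3, 0.0]},
```

Request:
move_arm(
  deltas=[
    {"delta_pos": [-0.6, -0.3, -1.2], "turn": [0, -0.1, 0]},
    {"delta_pos": [-0.6, -0.3, -1.2], "turn": [0, -0.1, 0]},
    {"delta_pos": [-0.6, -0.3, -1.2], "turn": [0, -0.1, 0]},
    {"delta_pos": [-0.6, -0.3, -1.2], "turn": [0, -0.1, 0]},
    {"delta_pos": [1.4, 0, -1.3], "turn": [0, 0.7, 0]},
    {"delta_pos": [1.4, 0, -1.3], "turn": [0, 0.7, 0]},
    {"delta_pos": [1.4, 0, -1.3], "turn": [0, 0.7, 0]},
    {"delta_pos": [2.2, 0, -1.6], "turn": [0, 1.3, 0]},
    {"delta_pos": [2.2, 0, -1.5], "turn": [0, 1.3, 0]},
    {"delta_pos": [2.2, 0, -1.5], "turn": [0, 1.3, 0]},
  ],
)

```text
t: 21.48
eef_pos: [0.388, 0.3719, 0.2073]
ee_rot: [-0.117, 0.839, 0.197, 0.494]
ft_force: [0.5, -0.7, -2.6]
width: 0.323
```

```bash
python3 st.py; python3 hold.py; python3 - <<'E'
from carry import *
path([None,((.385,.32,.265),.44,63),((.43,.15,.27),.2,65)],[4,6],1)
E
```

```text
21.48 [0.388  0.3719 0.2073] [ 0.775  0.274  2.358  3.642  0.593 -1.84 ] v 0.54 f [ 0.5 -0.7 -2.6] 0.32272559196102113
grip in riser [-0.1797  0.0102] z 0.2111 tau 61.01 yaw-RIS -0.06 roll 0.09 face x -0.1362
{"delta_pos":[1.0, 1.1, -1.1],"turn":[-0.3, 0.5, 0.1]},
{"delta_pos":[1.0, 1.1, -1.0],"turn":[-0.3, 0.5, 0.1]},
{"delta_pos":[1.0, 1.1, -1.0],"turn":[-0.3, 0.5, 0.1]},
{"delta_pos":[1.0, 1.1, -1.0],"turn":[-0.3, 0.5, 0.1]},

{"delta_pos":[-0.2, 2.9, -0.5],"turn":[-2.1, 0.3, 1.0]},
{"delta_pos":[-0.1, 2.9, -0.4],"turn":[-2.1, 0.3, 1.0]},
{"delta_pos":[-0.1, 2.9, -0.3],"turn":[-2.1, 0.3, 1.0]},
{"delta_pos":[-0.0, 3.0, -0.2],"turn":[-2.1, 0.3, 1.0]},
{"delta_pos":[0.0, 3.0, -0.1],"turn":[-2.1, 0.3, 1.0]},
{"delta_pos":[0.1, 3.0, 0.0],"turn":[-2.1, 0.3, 1.0]},
```

Request:
move_arm(
  deltas=[
    {"delta_pos": [1.0, 1.1, -1.1], "turn": [-0.3, 0.5, 0.1]},
    {"delta_pos": [1.0, 1.1, -1.0], "turn": [-0.3, 0.5, 0.1]},
    {"delta_pos": [1.0, 1.1, -1.0], "turn": [-0.3, 0.5, 0.1]},
    {"delta_pos": [1.0, 1.1, -1.0], "turn": [-0.3, 0.5, 0.1]},
    {"delta_pos": [-0.2, 2.9, -0.5], "turn": [-2.1, 0.3, 1.0]},
    {"delta_pos": [-0.1, 2.9, -0.4], "turn": [-2.1, 0.3, 1.0]},
    {"delta_pos": [-0.1, 2.9, -0.3], "turn": [-2.1, 0.3, 1.0]},
    {"delta_pos": [0, 3.0, -0.2], "turn": [-2.1, 0.3, 1.0]},
    {"delta_pos": [0, 3.0, -0.1], "turn": [-2.1, 0.3, 1.0]},
    {"delta_pos": [0.1, 3.0, 0], "turn": [-2.1, 0.3, 1.0]},
  ],
)

```text
t: 22.72
eef_pos: [0.4368, 0.1524, 0.2657]
ee_rot: [-0.051, 0.84, 0.084, 0.534]
ft_force: [0.5, -0.2, -2.4]
width: 0.322
```

```bash
python3 st.py; python3 hold.py; python3 - <<'E'
from carry import *
path([None,((.45,0,.27),-.03,65),((.48,-.10,.27),-.2,65)],[6,4],1)
E
```

```text
22.73 [0.4368 0.1524 0.2657] [ 0.13  -0.026  2.53   3.019  0.496 -1.495] v 0.96 f [ 0.5 -0.2 -2.4] 0.32173396364173495
grip in riser [-0.2342 -0.206 ] z 0.2691 tau 64.84 yaw-RIS -15.3 roll -0.24 face x -0.1907
{"delta_pos":[-0.1, 2.6, -0.2],"turn":[-1.9, 0.0, 1.0]},
{"delta_pos":[-0.0, 2.6, -0.1],"turn":[-1.9, 0.0, 1.0]},
{"delta_pos":[0.0, 2.6, 0.0],"turn":[-1.9, 0.0, 1.0]},
{"delta_pos":[0.1, 2.6, 0.1],"turn":[-1.9, 0.0, 1.0]},
{"delta_pos":[0.1, 2.6, 0.2],"turn":[-1.9, 0.0, 1.0]},
{"delta_pos":[0.2, 2.6, 0.3],"turn":[-1.9, 0.0, 1.0]},

{"delta_pos":[0.4, 2.5, 0.8],"turn":[-2.2, -0.0, 1.0]},
{"delta_pos":[0.4, 2.5, 0.8],"turn":[-2.2, -0.0, 1.0]},
{"delta_pos":[0.4, 2.4, 0.9],"turn":[-2.2, -0.0, 1.0]},
{"delta_pos":[0.5, 2.4, 1.0],"turn":[-2.2, -0.0, 1.0]},
```

Request:
move_arm(
  deltas=[
    {"delta_pos": [-0.1, 2.6, -0.2], "turn": [-1.9, 0, 1.0]},
    {"delta_pos": [0, 2.6, -0.1], "turn": [-1.9, 0, 1.0]},
    {"delta_pos": [0, 2.6, 0], "turn": [-1.9, 0, 1.0]},
    {"delta_pos": [0.1, 2.6, 0.1], "turn": [-1.9, 0, 1.0]},
    {"delta_pos": [0.1, 2.6, 0.2], "turn": [-1.9, 0, 1.0]},
    {"delta_pos": [0.2, 2.6, 0.3], "turn": [-1.9, 0, 1.0]},
    {"delta_pos": [0.4, 2.5, 0.8], "turn": [-2.2, 0, 1.0]},
    {"delta_pos": [0.4, 2.5, 0.8], "turn": [-2.2, 0, 1.0]},
    {"delta_pos": [0.4, 2.4, 0.9], "turn": [-2.2, 0, 1.0]},
    {"delta_pos": [0.5, 2.4, 1.0], "turn": [-2.2, 0, 1.0]},
  ],
)

```text
t: 23.98
eef_pos: [0.4875, -0.1036, 0.2673]
ee_rot: [0.051, 0.84, -0.084, 0.533]
ft_force: [1.3, 0.5, -2.5]
width: 0.323
```

```bash
python3 st.py; python3 hold.py; python3 - <<'E'
from carry import *
path([None,((.525,-.188,.235),-.325,62),((.550,-.207,.13),-.343,55.3)],[4,5],1)
E
```

```text
23.98 [ 0.4875 -0.1036  0.2673] [-0.581  0.03   2.464  2.451  0.563 -1.127] v 0.27 f [ 1.3  0.5 -2.5] 0.3232682961002929
grip in riser [-0.3021 -0.4551] z 0.2707 tau 64.79 yaw-RIS -37.87 roll 0.23 face x -0.2586
{"delta_pos":[-0.2, 1.9, 1.7],"turn":[-1.7, -0.7, 0.8]},
{"delta_pos":[-0.1, 1.9, 1.8],"turn":[-1.7, -0.7, 0.8]},
{"delta_pos":[-0.1, 1.8, 1.9],"turn":[-1.7, -0.7, 0.8]},
{"delta_pos":[-0.0, 1.8, 1.9],"turn":[-1.7, -0.7, 0.8]},

{"delta_pos":[-1.6, 0.2, 1.5],"turn":[-0.2, -1.3, 0.1]},
{"delta_pos":[-1.6, 0.2, 1.6],"turn":[-0.2, -1.3, 0.1]},
{"delta_pos":[-1.5, 0.2, 1.6],"turn":[-0.2, -1.3, 0.1]},
{"delta_pos":[-1.5, 0.2, 1.6],"turn":[-0.2, -1.3, 0.1]},
{"delta_pos":[-1.4, 0.2, 1.6],"turn":[-0.2, -1.3, 0.1]},
```

Request:
move_arm(
  deltas=[
    {"delta_pos": [-0.2, 1.9, 1.7], "turn": [-1.7, -0.7, 0.8]},
    {"delta_pos": [-0.1, 1.9, 1.8], "turn": [-1.7, -0.7, 0.8]},
    {"delta_pos": [-0.1, 1.8, 1.9], "turn": [-1.7, -0.7, 0.8]},
    {"delta_pos": [0, 1.8, 1.9], "turn": [-1.7, -0.7, 0.8]},
    {"delta_pos": [-1.6, 0.2, 1.5], "turn": [-0.2, -1.3, 0.1]},
    {"delta_pos": [-1.6, 0.2, 1.6], "turn": [-0.2, -1.3, 0.1]},
    {"delta_pos": [-1.5, 0.2, 1.6], "turn": [-0.2, -1.3, 0.1]},
    {"delta_pos": [-1.5, 0.2, 1.6], "turn": [-0.2, -1.3, 0.1]},
    {"delta_pos": [-1.4, 0.2, 1.6], "turn": [-0.2, -1.3, 0.1]},
    {"delta_pos": [0, 0, 0], "turn": [0, 0, 0]},
  ],
)

```text
t: 25.22
eef_pos: [0.5561, -0.2096, 0.1245]
ee_rot: [0.08, 0.872, -0.153, 0.458]
ft_force: [0.4, 0.3, -3.7]
width: 0.324
```

```bash
python3 st.py; python3 hold.py; python3 - <<'E'
from carry import *
path([None,((.550,-.207,.066),-.343,55.3)],[5],1)
from cell import eyes
C={n:eyes.camera(n) for n in("side","top")}
cv2.imwrite("pics/s14.png",cv2.resize(C["side"]["pixels"][190:310,220:380,::-1],(800,600),interpolation=2))
cv2.imwrite("pics/t14.png",cv2.resize(C["top"]["pixels"][140:260,240:400,::-1],(800,600),interpolation=2))
E
```

```text
25.23 [ 0.5561 -0.2096  0.1245] [-0.596  0.49   2.279  2.781  0.611 -1.415] v 0.04 f [ 0.4  0.3 -3.7] 0.3236366317192594
grip in riser [-0.287  -0.5803] z 0.129 tau 55.38 yaw-RIS -46.44 roll -0.03 face x -0.2435
{"delta_pos":[-1.0, -0.0, 0.7],"turn":[0.0, -0.0, -0.0]},
{"delta_pos":[-1.0, -0.0, 0.7],"turn":[0.0, -0.0, -0.0]},
{"delta_pos":[-1.0, -0.0, 0.7],"turn":[0.0, -0.0, -0.0]},
{"delta_pos":[-1.0, -0.0, 0.7],"turn":[0.0, -0.0, -0.0]},
{"delta_pos":[-1.0, -0.0, 0.7],"turn":[0.0, -0.0, -0.0]},
```

View pics/s14.png

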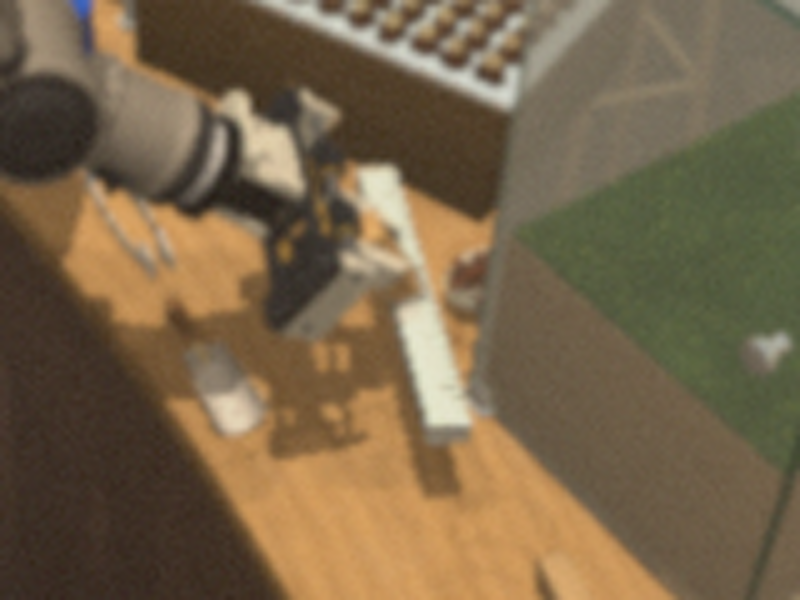

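View pics/t14.png

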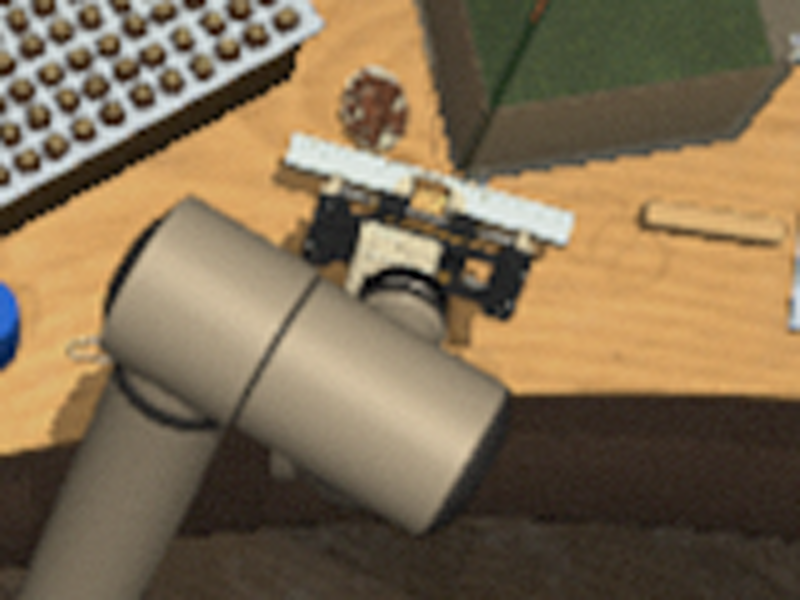

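The straightedge is above its old place, clear of the bowl and the glass case. Lowering.

Request:
move_arm(
  deltas=[
    {"delta_pos": [-1.0, 0, 0.7], "turn": [0, 0, 0]},
    {"delta_pos": [-1.0, 0, 0.7], "turn": [0, 0, 0]},
    {"delta_pos": [-1.0, 0, 0.7], "turn": [0, 0, 0]},
    {"delta_pos": [-1.0, 0, 0.7], "turn": [0, 0, 0]},
    {"delta_pos": [-0.8, 0, 0.56], "turn": [0, 0, 0]},
    {"delta_pos": [-0.4, 0, 0.28], "turn": [0, 0, 0]},
    {"delta_pos": [-0.16, 0, 0.11], "turn": [0, 0, 0]},
    {"delta_pos": [0, 0, 0], "turn": [0, 0, 0]},
  ],
)

```text
t: 26.32
eef_pos: [0.5567, -0.2101, 0.0605]
ee_rot: [0.081, 0.872, -0.152, 0.459]
ft_force: [-0.8, 0.2, -2.2]
width: 0.324
```

```bash
python3 st.py; python3 hold.py
```

```text
26.32 [ 0.5567 -0.2101  0.0605] [-0.596  0.68   2.3    2.859  0.813 -1.518] v 0.01 f [-0.8  0.2 -2.2] 0.3241774679258424
grip in riser [-0.2866 -0.581 ] z 0.065 tau 55.51 yaw-RIS -46.43 roll -0.07 face x -0.2431
```

Request:
move_arm(
  deltas=[
    {"delta_pos": [-0.12, 0, 0.09], "turn": [0, 0, 0]},
    {"delta_pos": [-0.12, 0, 0.09], "turn": [0, 0, 0]},
    {"delta_pos": [0, 0, 0], "turn": [0, 0, 0]},
  ],
)

```text
t: 26.7
eef_pos: [0.557, -0.2102, 0.0579]
ee_rot: [0.081, 0.871, -0.152, 0.459]
ft_force: [-0.6, -0.1, 1.0]
width: 0.32
```

Request:
move_arm(
  deltas=[
    {"delta_pos": [0, 0, 0], "turn": [0, 0, 0]},
    {"delta_pos": [0, 0, 0], "turn": [0, 0, 0]},
    {"delta_pos": [0, 0, 0], "turn": [0, 0, 0]},
    {"delta_pos": [0, 0, 0], "turn": [0, 0, 0]},
    {"delta_pos": [0, 0, 0], "turn": [0, 0, 0]},
    {"delta_pos": [0, 0, 0], "turn": [0, 0, 0]},
  ],
  gripper=100,
)

```text
t: 27.45
eef_pos: [0.5568, -0.2101, 0.0574]
ee_rot: [0.081, 0.872, -0.152, 0.459]
ft_force: [-0.3, 1.2, 0.8]
width: 0.93
```

Request:
move_arm(
  deltas=[
    {"delta_pos": [0, 0, -0.6], "turn": [0, 0, 0]},
    {"delta_pos": [0, 0, -1.2], "turn": [0, 0, 0]},
    {"delta_pos": [0, 0, -1.8], "turn": [0, 0, 0]},
    {"delta_pos": [0, 0, -2.0], "turn": [0, 0, 0]},
    {"delta_pos": [0, 0, -2.0], "turn": [0, 0, 0]},
    {"delta_pos": [0.8, 0, -1.0], "turn": [0, 0, 0]},
    {"delta_pos": [0.8, 0, -1.0], "turn": [0, 0, 0]},
    {"delta_pos": [0.5, 0, -0.5], "turn": [0, 0, 0]},
    {"delta_pos": [0, 0, 0], "turn": [0, 0, 0]},
    {"delta_pos": [0, 0, 0], "turn": [0, 0, 0]},
  ],
)

```text
t: 28.7
eef_pos: [0.4896, -0.1857, 0.1317]
ee_rot: [0.081, 0.872, -0.152, 0.458]
ft_force: [-0.8, 0.1, 0.0]
width: 1.001
```

```bash
python3 st.py; python3 - <<'E'
from carry import *
from cell import eyes,spotter
C={n:eyes.camera(n) for n in("side","top")}
import pickle; pickle.dump(C,open("c4.pkl","wb"))
for n,y in (("straightedge","side"),("straightedge","top")): print(y,[(np.round(d["position"],1),round(d["p"],2)) for d in spotter.pinpoint(y,n)[:2]])
for k in C: cv2.imwrite(f"pics/{k}15.png",C[k]["pixels"][:,:,::-1])
im=C["side"]["pixels"][:,:,::-1]; cv2.imwrite("pics/side16.png",cv2.resize(im[110:200,160:280] ,(800,600),interpolation=2))
E
```

```text
28.7 [ 0.4896 -0.1857  0.1317] [-0.663  0.423  2.461  2.746  0.726 -1.453] v 0.01 f [-0.8  0.1  0. ] 1.0009498757525017
side [(array([296.1, 262.7]), 0.55), (array([259.7, 264.5]), 0.35)]
top [(array([320.7, 183.2]), 0.87)]
```

View pics/side15.png

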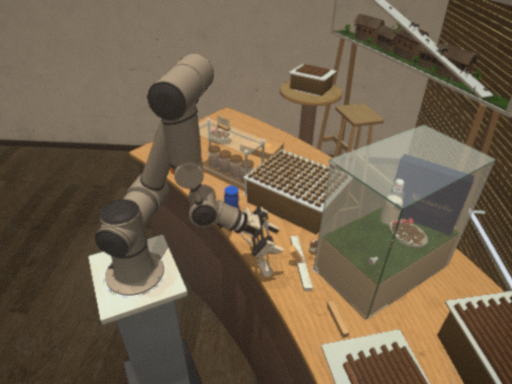

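View pics/top15.png

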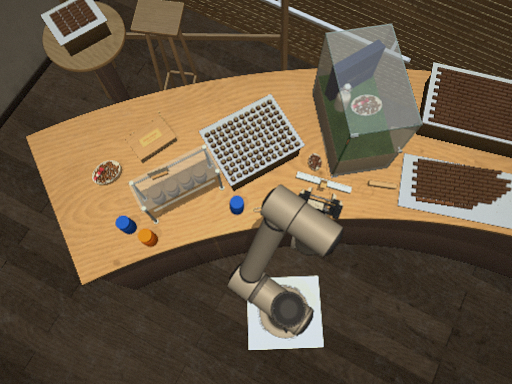

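View pics/side16.png

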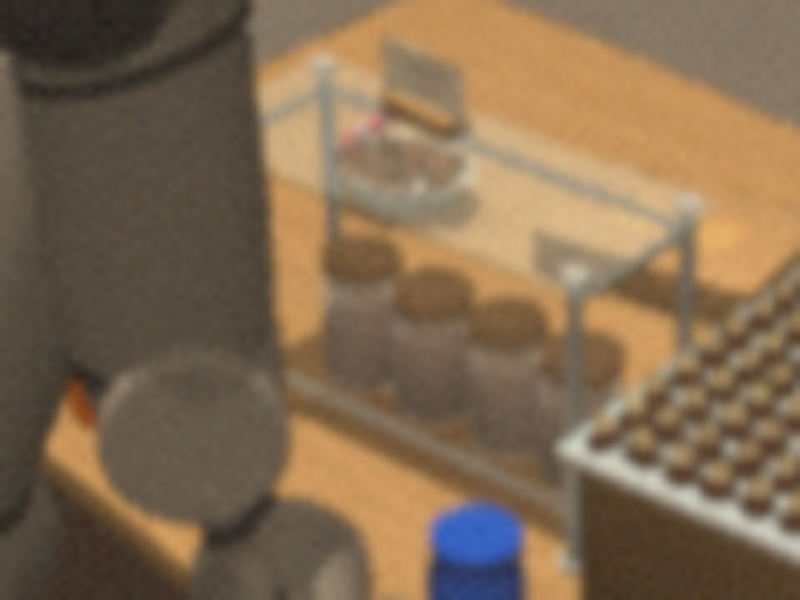

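```bash
python3 - <<'E'
from plan import *
import pickle
C=pickle.load(open("c4.pkl","rb"));C0=pickle.load(open("c0.pkl","rb"))
a=np.linspace(0,2*np.pi,80)
def ov(c,off,k,js,name,w,h):
  im=cv2.resize(c["pixels"][off[1]:off[1]+h,off[0]:off[0]+w,::-1],(w*k,h*k),interpolation=2).copy()
  def dr(P,col): cv2.polylines(im,[np.round((proj(c,P)+.5-off)*k-.5).astype(int)],False,col,1)
  for x,y in js:
   for z,r,col in((0,.0325,(0,0,255)),(.11,.029,(0,255,0))):
    dr(np.array([[*inris(x+r*np.cos(t),y+r*np.sin(t))[:2],z] for t in a]),col)
  for x in(0,-.01): dr(np.array([[*inris(x,y)[:2],0] for y in(-.158,.158)]),(255,0,0))
  cv2.imwrite(name,im)
ov(C["side"],(205,140),12,[(.0305,.103),(.0305,.029),(.0305,-.041),(.0305,-.109)],"pics/ov1.png",60,50)
ov(C["top"],(145,155),10,[(.0305,.103),(.0305,.029),(.0305,-.041),(.0305,-.109)],"pics/ov2.png",80,60)
E
```

```text
(no output)
```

View pics/ov1.png

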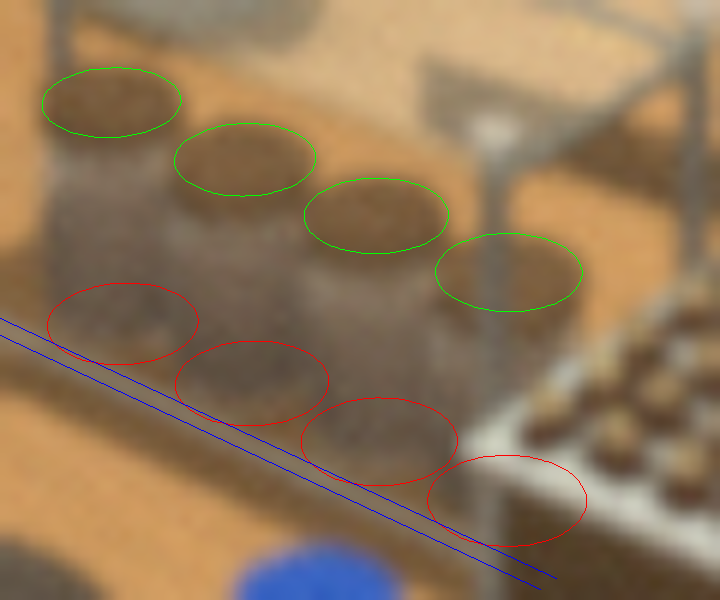

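View pics/ov2.png

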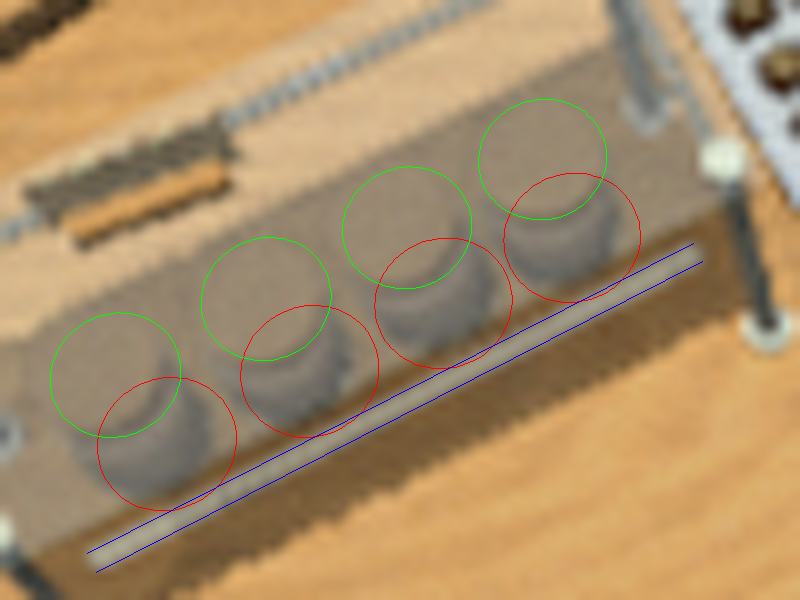

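```bash
python3 - <<'E'
from cell import order,get_obs
print(order.finish_job(), get_obs()["t"])
E
```

```text
the job is handed in; nothing more can be done
the job is handed in; nothing more can be done
```

The four jars are pushed back to the strip and the straightedge is back where it lay; the job was handed in at about 29 s of the 58 s.

I held the straightedge by its grip with the hand tilted 55°, slid the blade in under the shelf between the posts and pushed all four jars together. Then I drew it out, carried it back and backed the open gripper clear.

**Jars:** they stand upright in one straight row. The estimates of their distance beyond the strip's far edge did not fully agree. The side-view cork fit gives about 28–30 mm, the blade seen from above about 32 mm, and the arm's own position about 35.6 mm. All fall inside the allowed 24.5–40.5 mm. The top view through the glass looked 5–7 mm farther back, which I put down to the clear jar walls and raised contents, because the same gap showed while the blade was touching the jars.

**Straightedge:** it is flat on the counter. The arm's position puts it about 3 mm from its start, and the camera network shows it off by roughly 1 cm at most; 80 mm is allowed.

**Everything else:** I saw no bystander moved in the last pictures, the look-alike jars were left alone, and I saw no sign of contact with the shelf. The wrist-force readings I took stayed around 6 N or less.

**What went wrong:** my first move call was refused for leaving out the turn values. The next one therefore ran from the start pose and swung the arm low in front of the counter. The pictures showed it touched nothing.

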